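Change the bayonet cartridges of the filter block and prime it

ROBOT

A 6-joint arm with a two-finger parallel gripper is mounted at the origin on a cart in front of the work surface, level with it; the furniture and walls round the work are solid. World frame = base frame: x ahead of the robot, y to its left, z up, the work surface at z = 0. Lengths are in mm, angles in degrees, forces in N, time in s.
With the tool pointing down it reaches from about 350 to 850 mm from the base axis. Payload 8.1 kg.
Tool frame: the origin (TCP) lies at the very end of the fingers, on their centre line; the grasp point (between the pads) lies r.tcp_to_grasp behind it (r.tcp_to_grasp is the distance from the TCP to the grasp point, in mm); z points along the fingers, y is the line along which they close (so a half turn about z gives the same grasp; the last joint's range is limited). The gripper opens to 85 mm and grips with 20 to 120 N. Pads are 22 mm wide; open, the fingers measure 114 mm over their backs; the gripper's body (76 mm by 85 mm) begins 54 mm behind the grasp point. The pads swing forward as they close: fully open they stand 13 mm farther back than shut.
Start: joints at [-72.903, 7.471, 85.268, -0, 87.261, -4.893], TCP at [224.688, -556.346, 231.292] pointing down, gripper open.
Joint ranges: [-169.43, 169.43], [-51.17, 129.36], [1.28, 143.12], [-76.62, 256.62], [0, 156.53], [-152.29, 152.29]. Speed limits (degrees/s): [136.94, 136.94, 159.86, 180, 180, 180].

INTERFACE

Orientations are given as [roll, pitch, yaw] about the fixed x, y, z axes, in that order (R = Rz(yaw) Ry(pitch) Rx(roll)).
In Python, from bench import sense, viewer, order, r gives the robot as it stands.
- The arm moves only by the tool carry_out, never from a script. Its argument "increments" is one flat list of numbers, 7 for each row, row after row: the shift along the tool's x, y, z as a fraction of full scale, then the turn, a rotation vector about the tool's x, y, z as a fraction of full scale, then the opening, from -1 (shut) to 1 (fully open). A call has exactly 10 rows; each row is the pose to reach, as a shift and turn from the pose commanded when the call began, along the tool's axes at that moment, turning the shorter way round; what a row does not reach only later rows make up. Full scale, the value 1, is 400 mm for a shift and 2 pi rad for a turn. A row lasts 1/8 s, in which the tool goes at most 62.5 mm and 10.7 degrees, less where a joint would pass 70% of its speed; a pose out of reach is approached as far as the arm can. A call with a number of a shift or a turn outside -1 to 1 is refused whole. A call with a gripper value outside its range is refused whole. The fingers move at their own pace and stop on an object; "force" is the grip in N (left out, the last holds). Time passes only in rows, so rows that repeat a pose let the fingers close, or fill a call up. It gives the time, the measured TCP pose, the force, the opening and the grip force at its end, in the units of the state.
- sense(): the state, without advancing time (a new reading comes with each control period).
- viewer.snapshot(name): name is "scene" or "top" or "wrist"; returns the picture (400x640x3 uint8, red, green, blue); there is no depth.
- viewer.get_calibration(name): a dict with "fx", "fy", "cx", "cy" (pixels), "R" (3x3) and "t" (3): a world point X has camera coordinates R X + t. Camera axes: x right, y down, z forward; pixel columns grow to the right and rows downward; lengths in mm; the calibration is good to about 2 mm. A picture is of the moment at which its call begins: read the wrist's pose just before it. get_calibration takes no time and is no camera call; for the wrist camera it gives the pose at the moment of the call.
- order.hand_in(): hands the job in; it is judged then, once.
The state is a dict: "time": time; "joint_pos": joint angles; "qd": joint speeds; "joint_efforts": joint torques, N m; "tool_pos": TCP position; "tcp_rot": TCP orientation; "ft_force": force on the tool from outside, world axes, zero at the start; "wrist_torque": the same for the moment, N m; "finger_gap": finger opening in mm; "grip_force": force on a finger pad.
Only numpy, scipy, OpenCV 4.12 (cv2) and the standard library are available. Lean on these libraries where they do the work, as an engineer would, in place of code of your own. Each camera call takes 0.05 s, during which the arm holds its last target. There are 200 camera calls.

TASK

Change the cartridges of the filter block: first take out the spent one that is locked in it (push down, quarter turn anticlockwise, lift) and stand it upright in the steel drip tray. Then lock every new cartridge that stands on the bench into a well of its own: grip bar in line with the well's slots, push it fully down and turn it a quarter turn clockwise until it clicks home. Last, prime the block with one short, full press on the priming bottle's sprung cap, let it spring back, and leave the other things on the bench alone.

Things in the scene. Friction and masses are not known exactly. Their poses are not given: they have to be found in the camera images.
- filter_block: fixed aluminium block, 92 x 252 x 32 mm. Origin: centre of underside, z up. Three bayonet wells at y = +84, 0, -84 mm: in the 8 mm top plate (top z = 32 mm) a round hole 46 mm in diameter with two slots on either side along the block's x, 17 mm wide, ending 33.5 mm from the axis. A cartridge goes in with lugs and grip bar along the block's x; locked, its bar lies along the block's y
- well_1 (a point): axis of the first well (block y = +84 mm) at the top of the plate; axes as the block's. Loading: a cartridge let in rests on a sprung disc, its origin 8 mm below this point; push it down 12 mm more, till its grey body meets the plate (spring 10 N); held down, turn it clockwise seen from above to the stop, 90 to 95 degrees; let go, and the spring lifts it 5 mm, lugs up against the plate
- well_2 (a point): axis of the middle well (block y = 0) at the top of the plate; axes as the block's. About 50 degrees into the turn the lugs pass under a rib 2.5 mm deep, so the cartridge must be kept down meanwhile. A locked cartridge has its origin 15 mm below this point and its bar within 20 degrees of the block's y
- well_3 (a point): axis of the last well (block y = -84 mm) at the top of the plate; axes as the block's. To take a locked cartridge out: push it down 5 mm until its grey body meets the plate, turn it 90 degrees anticlockwise, lift. Wells will not turn the other way: stops
- new_1: new cartridge on the bench (2 or 3 are there), 0.25 kg, foot-heavy. Origin: centre of underside, z up. Steel foot 40 mm in diameter, z 0 to 20 mm, rim bevelled 2 mm; two lugs along its own +x and -x reach 30 mm out, 11 mm wide, z 0 to 7 mm. Grey body 64 mm in diameter, z 20 to 56 mm; black grip bar on top, 52 mm along its x (the line of the lugs), 14 mm thick, z 56 to 89 mm. Half turn: same
- new_2: new cartridge on the bench (2 or 3 are there), 0.25 kg, foot-heavy. Origin: centre of underside, z up. Steel foot 40 mm in diameter, z 0 to 20 mm, rim bevelled 2 mm; two lugs along its own +x and -x reach 30 mm out, 11 mm wide, z 0 to 7 mm. Grey body 64 mm in diameter, z 20 to 56 mm; black grip bar on top, 52 mm along its x (the line of the lugs), 14 mm thick, z 56 to 89 mm. Half turn: same
- new_3: new cartridge on the bench (2 or 3 are there), 0.25 kg, foot-heavy. Origin: centre of underside, z up. Steel foot 40 mm in diameter, z 0 to 20 mm, rim bevelled 2 mm; two lugs along its own +x and -x reach 30 mm out, 11 mm wide, z 0 to 7 mm. Grey body 64 mm in diameter, z 20 to 56 mm; black grip bar on top, 52 mm along its x (the line of the lugs), 14 mm thick, z 56 to 89 mm. Half turn: same
- spent_1: spent cartridge, locked in well 1 (only one of the 3 spent ones is there); shape as the new. Steel foot 40 mm in diameter, z 0 to 20 mm, rim bevelled 2 mm; two lugs along its own +x and -x reach 30 mm out, 11 mm wide, z 0 to 7 mm. Grey body 64 mm in diameter, z 20 to 56 mm; black grip bar on top, 52 mm along its x (the line of the lugs), 14 mm thick, z 56 to 89 mm. Half turn: same
- spent_2: spent cartridge, locked in well 2 (only one of the 3 spent ones is there); shape as the new. Steel foot 40 mm in diameter, z 0 to 20 mm, rim bevelled 2 mm; two lugs along its own +x and -x reach 30 mm out, 11 mm wide, z 0 to 7 mm. Grey body 64 mm in diameter, z 20 to 56 mm; black grip bar on top, 52 mm along its x (the line of the lugs), 14 mm thick, z 56 to 89 mm. Half turn: same
- spent_3: spent cartridge, locked in well 3 (only one of the 3 spent ones is there); shape as the new. Steel foot 40 mm in diameter, z 0 to 20 mm, rim bevelled 2 mm; two lugs along its own +x and -x reach 30 mm out, 11 mm wide, z 0 to 7 mm. Grey body 64 mm in diameter, z 20 to 56 mm; black grip bar on top, 52 mm along its x (the line of the lugs), 14 mm thick, z 56 to 89 mm. Half turn: same
- drip_tray: loose open steel tray, 130 (x) x 110 (y) x 22 mm, walls 3 mm, floor 3 mm, 0.8 kg. Origin: centre of its underside
- priming_bottle: fixed white bottle in a dark holder 90 x 90 mm; body 58 mm in diameter, shoulder at z = 86 mm, with a round grey sprung pump cap on top. Origin: centre of its underside
- cap_top (a point): centre of the flat top of the sprung cap (34 mm in diameter), 132 mm above the bench when up; moves with the cap
- cap (a joint): how far the cap is pressed down, m: 0 up, 0.012 fully down; it takes 2.4 N to start and 7.2 N fully down, and springs back
- grease_tin: bystander, to be left alone: round grease tin, 66 mm in diameter, 34 mm high
- tape_roll: bystander, to be left alone: roll of tape, 83 mm in diameter, 18 mm high
- bush: bystander, to be left alone: steel bush, 24 mm in diameter, 30 mm high
- hex_key: bystander, to be left alone: hex key, 37 x 99 x 6 mm
- cutter: bystander, to be left alone: cutter knife, 166 mm long, 15 mm high

How it is judged:
By the outcome, as a careful person would: the job done as asked, in the order asked, and still so for the second after the job is handed in, with the robot touching nothing.
Of spent_1, spent_2, spent_3 only 1 to 1 are there at a start; the rules pass over those that are not, and their reading is None.
Of new_1, new_2, new_3 only 2 to 3 are there at a start; the rules pass over those that are not, and their reading is None.
At some moment in a run one of new_1, new_2, new_3, drip_tray may be knocked a few centimetres aside while the robot is not near it.
It also fails if it takes over 210 s, if anything falls off the work surface, if the arm or the gripper's body presses on something with over 40 N, if the wrist force passes 120 N, or if a joint passes its speed limit or range.

## Working session

There is one attempt and no reset: what is moved stays moved. The work goes in short steps, Python scripts to look and compute and a tool call to move; the robot and the scene stay as the last step left them, time stands still between calls to the robot, and variables do not carry over. Pictures are saved under pics/ and viewed, at most 14 in all, crops included, and the job is handed in when it is done.

Besides the shell and the picture viewer there is one more tool, called after ">>>" in YAML: its name, and indented under it one key for each argument. carry_out: Moves the arm, as the interface text tells. Its arguments: {"type":"object","properties":{"increments":{"type":"array"},"force":{"type":"number"}},"required":["increments"]}

```bash
mkdir -p pics; ls
python3 - <<'E'
from bench import sense, viewer, r
import cv2
print(sense()); print(r.tcp_to_grasp)
for n in ("scene","top"):
    cv2.imwrite(f"pics/{n}0.png", cv2.resize(viewer.snapshot(n)[...,::-1],(800,500)) if 0 else viewer.snapshot(n)[...,::-1])
    print(n, viewer.get_calibration(n))
E
```

```text
pics
{'time': 0.0, 'joint_pos': array([-7.29032579e+01,  7.51615400e+00,  8.53306948e+01, -1.25769502e-03,
        8.72596611e+01, -4.89378956e+00]), 'qd': array([ 0.09977042, -0.07136153,  0.08166602,  0.10325968, -0.01187267,
       -0.11032121]), 'joint_efforts': array([ 1.76605199e-04, -5.69394958e+01, -5.00551736e+01, -1.55789990e-04,
        1.50359992e-02, -3.96738983e-06]), 'tool_pos': array([ 224.51582545, -555.81701873,  230.21994476]), 'tcp_rot': array([-1.79893771e+02, -7.83467012e-03,  2.19905857e+01]), 'ft_force': array([ 0.14253492, -0.12539349, -0.10406578]), 'wrist_torque': array([ 0.01605029, -0.02588322, -0.03458963]), 'grip_force': 0.0, 'finger_gap': 85.11454574770531}
18.700000000000003
scene {'fx': 462.39595075761304, 'fy': 462.39595075761304, 'cx': 311.7242328358458, 'cy': 196.82963202764188, 'R': array([[-0.81214299, -0.58338414, -0.00931165],
       [-0.37779294,  0.53796263, -0.75357064],
       [ 0.44463048, -0.60848923, -0.65730099]]), 't': array([412.09570837, 286.83370477, 966.27162232])}
top {'fx': 479.37279271569577, 'fy': 479.37279271569577, 'cx': 319.04886354707094, 'cy': 206.69956203690808, 'R': array([[ 0.01150724, -0.99990678, -0.00734907],
       [-0.99771941, -0.01099259, -0.06659687],
       [ 0.06650988,  0.00809866, -0.9977529 ]]), 't': array([ -49.41646583,  507.53587694, 1280.85515024])}
```

View pics/top0.png

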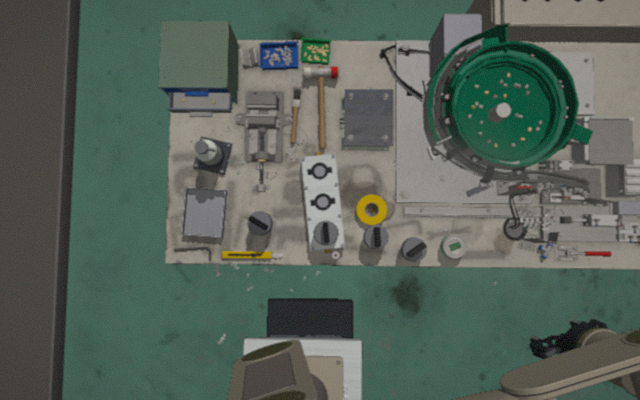

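View pics/scene0.png

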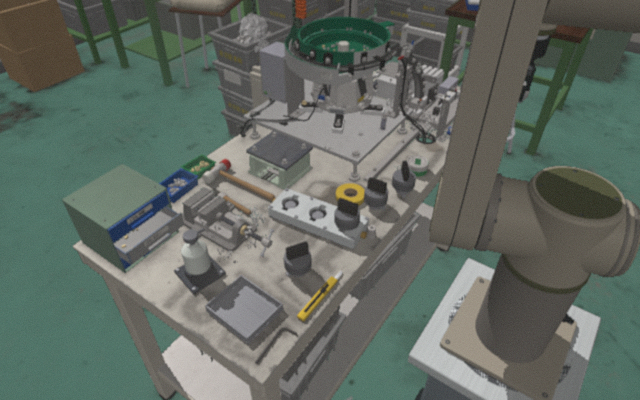

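The top view shows new cartridges near (260,223), (376,237) and (414,249). The spent one sits in the block's near well (325,235), the tray is at (205,215) and the bottle at (208,152). The scene view agrees.

```bash
cat > h.py <<'E'
import numpy as np, cv2
from scipy.spatial.transform import Rotation as Ro
from bench import sense, viewer, order, r
def cast(c,uv,z):
    uv=np.atleast_2d(np.asarray(uv,float)); d=np.c_[(uv[:,0]-c['cx'])/c['fx'],(uv[:,1]-c['cy'])/c['fy'],np.ones(len(uv))]@c['R']
    o=-c['R'].T@c['t']; return (o+d*((z-o[2])/d[:,2])[:,None])[:,:2]
def proj(c,X):
    p=np.atleast_2d(X)@c['R'].T+c['t']; return np.c_[c['fx']*p[:,0]/p[:,2]+c['cx'],c['fy']*p[:,1]/p[:,2]+c['cy']]
def snap(n,fn=None):
    c=viewer.get_calibration(n); im=viewer.snapshot(n)
    if fn: cv2.imwrite('pics/'+fn,im[...,::-1])
    return c,im
def dark_bars(im,c,z,roi=None,thr=45):
    """dark elongated blobs -> world centre, long-axis direction (deg), size in mm at height z"""
    g=im.max(2); m=(g<thr).astype(np.uint8)
    if roi: k=np.zeros_like(m);u0,v0,u1,v1=roi;k[v0:v1,u0:u1]=1;m*=k
    m=cv2.morphologyEx(m,cv2.MORPH_OPEN,np.ones((2,2)))
    out=[]
    for q in cv2.findContours(m,cv2.RETR_EXTERNAL,cv2.CHAIN_APPROX_NONE)[0]:
        w=cast(c,q[:,0,:],z).astype(np.float32)
        if len(w)<8: continue
        (p,s,a)=cv2.minAreaRect(w)
        if s[0]<s[1]: a+=90; s=s[::-1]
        out.append((np.round(p,1),np.round(s,1),round((a+90)%180-90,1),np.round(q[:,0].mean(0)),cv2.contourArea(q)))
    return out
def rel(pos,rpy=None,yaw=None):
    """fractions for carry_out from the current pose to a target with tool down at yaw"""
    s=sense(); R0=Ro.from_euler('xyz',s['tcp_rot'],degrees=True); R1=Ro.from_euler('xyz',rpy if rpy is not None else [180,0,yaw],degrees=True)
    d=R0.inv().apply(np.asarray(pos)-s['tool_pos'])/400; t=(R0.inv()*R1).as_rotvec()/(2*np.pi)
    return np.round(np.r_[d,t],4).tolist()
E
python3 - <<'E'
from h import *
im=cv2.imread('pics/top0.png')[...,::-1]; c=viewer.get_calibration('top')
for b in dark_bars(im,c,89,(165,130,480,270)): print(b)
print('tray',cast(c,[[187,188],[227,192],[223,240],[183,236]],22)); print('cap',cast(c,[[206,147]],132)); print('block',cast(c,[[304,157],[335,153],[344,247],[309,249]],32))
print('wells',cast(c,[[320,171],[323,203]],32))
cv2.imwrite('pics/topc.png',cv2.resize(im[130:270,165:365,::-1],(800,560),interpolation=cv2.INTER_CUBIC))
E
```

```text
(array([ 415. , -193.9]), array([25.3, 12.7]), 0.7, array([378., 242.]), 32.0)
(array([ 440.4, -192.5]), array([15.3, 10.2]), 0.2, array([377., 232.]), 20.5)
(array([434.9, -63.4]), array([48.6, 10.1]), 6.3, array([326., 234.]), 54.5)
(array([457.7, 109.1]), array([49.8, 12.1]), 58.3, array([259., 224.]), 69.5)
(array([597.4, 237.5]), array([20.7, 10.4]), -89.4, array([210., 169.]), 11.0)
(array([610.2, 257.2]), array([9.3, 3.5]), 64.1, array([202., 164.]), 3.0)
(array([606.9, 212.8]), array([27.2, 11.8]), -53.4, array([219., 165.]), 20.0)
tray [[554.52438682 314.47320951]
 [544.81730304 205.72232464]
 [415.18229976 213.33697263]
 [424.67365803 321.37804666]]
cap [[646.30116138 238.66634534]]
block [[ 640.78632851   -1.73329878]
 [ 652.51842811  -85.13011263]
 [ 400.38342307 -111.39989351]
 [ 393.99946517  -18.39264544]]
wells [[603.24816431 -45.27104684]
 [517.08133153 -54.28039417]]
```

View pics/topc.png

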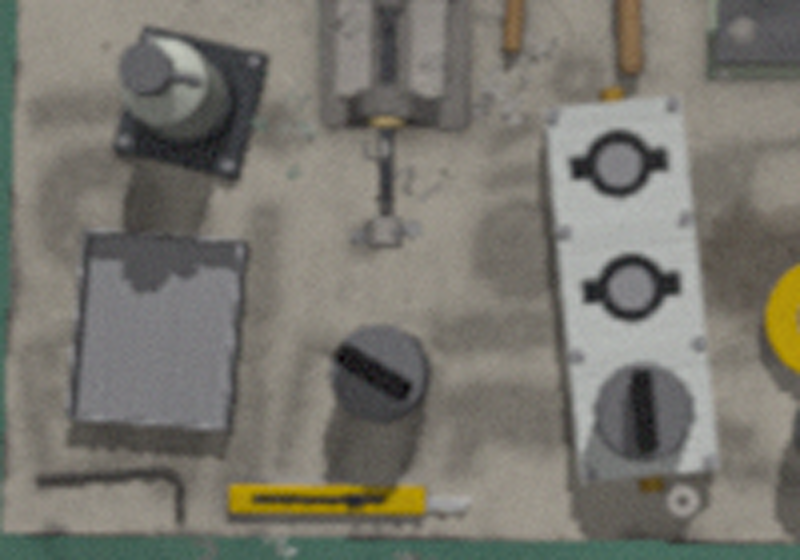

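The crop shows the spent bar at about (642,410), the open wells at (619,163) and (632,288), the cap at (146,67) and the bush at (683,500). I'll move above the spent cartridge for a close look.

```bash
python3 -c "
from h import *
print(rel([440,-60,330],yaw=6))"
```

```text
[0.9636, -0.9482, -0.2474, -0.0003, 0.0, 0.0444]
```

>>> carry_out:
  increments: [0.1,-0.1,-0.2,0,0,0,1,0.25,-0.25,-0.25,0,0,0.01,1,0.38,-0.38,-0.25,0,0,0.02,1,0.5,-0.5,-0.25,0,0,0.03,1,0.62,-0.62,-0.25,0,0,0.044,1,0.74,-0.74,-0.25,0,0,0.044,1,0.86,-0.86,-0.25,0,0,0.044,1,0.96,-0.948,-0.247,0,0,0.044,1,0.964,-0.948,-0.247,0,0,0.044,1,0.964,-0.948,-0.247,0,0,0.044,1]
  force: 60

```text
time: 1.35
tool_pos: [440.9, -56.8, 329.6]
tcp_rot: [-179.9, 0.0, 6.4]
ft_force: [-0.0, -2.0, 0.2]
finger_gap: 85.2
grip_force: 0.0
```

```bash
python3 -c "
from h import *
s=sense();print(s['time'],s['tool_pos'],s['tcp_rot'],s['joint_pos'])
c,im=snap('wrist','w1.png');print(c)
for b in dark_bars(im,c,106,thr=40): print(b)"
```

```text
1.35 [440.87429856 -56.82690424 329.64799389] [-1.79941268e+02  2.49852268e-02  6.44539940e+00] [-1.39969625e+01 -1.80604035e+01  9.90908920e+01  4.68861938e-02
  9.90134334e+01  6.95649786e+01]
{'fx': 332.1320235856256, 'fy': 332.1320235856256, 'cx': 320.3395172917715, 'cy': 199.17699053110846, 'R': array([[ 1.12553336e-01, -9.93645326e-01, -8.44513166e-04],
       [-9.40622400e-01, -1.06821113e-01,  3.22209173e-01],
       [-3.20251851e-01, -3.54713495e-02, -9.46668123e-01]]), 't': array([-106.71436959,  333.98475496,  611.54720888])}
(array([348.7, -86.3]), array([77.5, 15.3]), 6.9, array([334., 237.]), 449.5)
(array([368.7,  11.8]), array([34.9, 14.1]), -0.6, array([253., 214.]), 171.5)
(array([ 406. , -273.1]), array([54.8, 27.2]), -54.7, array([499., 212.]), 834.0)
(array([ 412.1, -230. ]), array([35.3, 10.4]), 14.2, array([465., 203.]), 157.0)
(array([405. ,  95.2]), array([10.3,  4.7]), -83.5, array([184., 179.]), 26.0)
(array([260.4, -78.3]), array([870.6, 338.7]), -83.5, array([262., 337.]), 31030.5)
(array([396.5, 283.6]), array([5.5, 2.2]), -10.0, array([ 15., 168.]), 8.0
[... 394 characters left out ...]
(array([459.3,  64.6]), array([18.6,  5.4]), -18.7, array([211., 133.]), 43.5)
(array([464.7, 101. ]), array([53.5, 20.9]), 59.6, array([177., 125.]), 825.0)
(array([470.8, 284.8]), array([3.8, 2. ]), -10.8, array([ 1., 99.]), 4.5)
(array([506.5, -48.2]), array([20.6,  5.8]), 76.7, array([319., 102.]), 56.0)
(array([478.3, 282.9]), array([8.7, 3. ]), -10.8, array([ 1., 92.]), 13.0)
(array([524.5, -51.7]), array([50.9, 26. ]), 87.2, array([324.,  83.]), 318.0)
(array([574.8, -41.1]), array([19.5,  5.4]), 81.7, array([319.,  29.]), 47.0)
(array([591. , -60.4]), array([24.5, 16.8]), 11.9, array([339.,  13.]), 188.0)
(array([590.4, -26. ]), array([16.7, 16.3]), -83.5, array([305.,  10.]), 164.5)
```

View pics/w1.png

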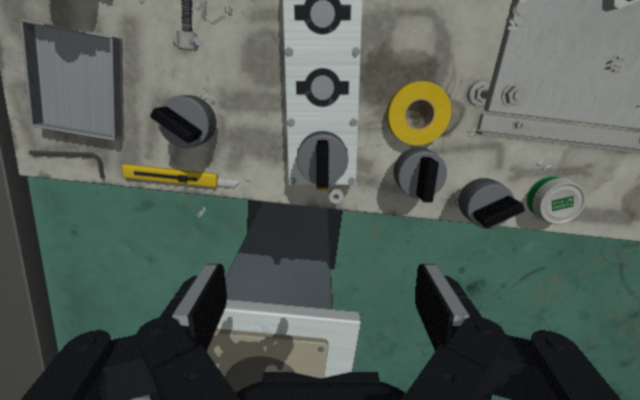

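The wrist view shows the spent bar at (323,165), the middle well at (323,87), the tray at (75,80), and the new cartridges at (183,122), (420,175) and (490,205). I'll measure the wells and bars precisely.

```bash
cat >> h.py <<'E'
def wells(im,c,lo=110,z=32):
    g=im.min(2); m=(g>lo).astype(np.uint8)
    cs,hi=cv2.findContours(m,cv2.RETR_CCOMP,cv2.CHAIN_APPROX_NONE)
    out=[]
    for q,h in zip(cs,hi[0]):
        if h[3]<0 or len(q)<20: continue
        w=cast(c,q[:,0],z).astype(np.float32); p,s,a=cv2.minAreaRect(w)
        if s[0]<s[1]: a+=90; s=s[::-1]
        if 50<s[0]<85 and 35<s[1]<60: out.append((np.round(p,1),np.round(s,1),round((a+90)%180-90,1)))
    return out
E
python3 - <<'E'
from h import *
for n,t in (('top','top0'),('wrist','w1')):
    im=cv2.imread(f'pics/{t}.png')[...,::-1]; c=viewer.get_calibration(n)
    for lo in (100,120,140): print(n,lo,wells(im,c,lo))
im=cv2.imread('pics/w1.png')[...,::-1];c=viewer.get_calibration('wrist')
g=im.max(2)
print(g[80:95,295:350:4])
print(g[150:195:3,300:346:3]); print(g[160:205:3,400:450:3])
print(im[60,250:380:6].tolist())
E
```

```text
top 100 [(array([521.2, -51.7]), array([61.7, 48. ]), -49.5), (array([604. , -43.2]), array([61.9, 46.7]), -49.3)]
top 120 [(array([521.1, -52.9]), array([63.4, 49.8]), -49.4), (array([604. , -43.2]), array([61.9, 50.2]), -49.3)]
top 140 [(array([521.2, -51.7]), array([65.3, 52. ]), -48.7), (array([605.2, -43.2]), array([64. , 51.9]), -49.4)]
wrist 100 [(array([520.6, -51.5]), array([64.7, 47.5]), 65.3)]
wrist 120 [(array([520.7, -51.3]), array([65.3, 48.3]), -52.6)]
wrist 140 [(array([520.6, -51.5]), array([66.9, 49.5]), 65.5)]
[[164 143 140  37  40 123 123 126 124  92  34  93 144 144]
 [149  86  84  34  51 126 125 124 124 111  35  57  85  92]
 [141  44  41  35  65 124 125 126 126 120  38  39  40  56]
 [142  35  35  37  76 125 123 124 123 122  35  35  36  46]
 [142  33  36  36  81 124 126 124 123 123  34  36  34  43]
 [142  35  36  37  90 123 123 124 124 122  37  34  37  46]
 [143  37  35  34  97 124 122 124 123 122  38  35  34  45]
 [146  35  35  35 102 124 123 124 122 124  41  34  38  47]
 [148  36  34  35 102 124 122 124 123 123  38  37  35  47]
 [148  35  36  38  98 123 124 125 
[... 2052 characters left out ...]
65  56  50  13   8  14  15  19  25  91 109 135 136 129]
 [ 73  70  73  71  55  48  11  10  14  18  16  35 118 137 137 133 124]
 [ 77  78  75  71  57  57  25   4  17  16  18  67 134 135 133 132 112]
 [ 80  82  83  83  80  80  87  54  11  18  18  87 138 132 124 117  81]
 [ 83  84  83  83  83  86 124 133  90  84  86 127 136 136 127 110  67]]
[[104, 104, 96], [107, 107, 99], [104, 104, 97], [103, 104, 96], [105, 104, 96], [71, 70, 65], [161, 169, 167], [163, 171, 168], [163, 172, 169], [162, 170, 168], [162, 171, 168], [162, 171, 168], [163, 172, 169], [163, 172, 170], [163, 172, 170], [163, 171, 170], [163, 172, 169], [163, 171, 169], [164, 172, 169], [103, 103, 95], [84, 83, 74], [80, 77, 68]]
```

```bash
python3 -c "
from h import *
s=sense();print(s['time'],s['tool_pos'],s['tcp_rot'])
print(rel([437.5,-60,130],yaw=6.6),rel([437.5,-60,76],yaw=6.6))"
```

```text
1.4 [440.83735791 -57.44931566 329.605279  ] [-1.79942702e+02  3.21957508e-02  6.39113089e+00]
[-0.0087, 0.0059, 0.499, -0.0002, 0.0001, -0.0006] [-0.0086, 0.006, 0.634, -0.0002, 0.0001, -0.0006]
```

>>> carry_out:
  increments: [-0.008,0,0.15,0,0,0,1,-0.008,0,0.3,0,0,0,1,-0.008,0,0.45,0,0,0,1,-0.008,0,0.499,0,0,0,1,-0.008,0,0.499,0,0,0,1,-0.008,0,0.499,0,0,0,1,-0.008,0,0.499,0,0,0,1,-0.008,0,0.499,0,0,0,1,-0.008,0,0.499,0,0,0,1,-0.008,0,0.499,0,0,0,1]

```text
time: 2.65
tool_pos: [437.1, -60.7, 130.7]
tcp_rot: [180.0, -0.0, 6.2]
ft_force: [-0.8, -0.6, 0.5]
finger_gap: 85.1
grip_force: 0.0
```

```bash
python3 -c "
from h import *
s=sense();print(s['time'],s['tool_pos'],s['tcp_rot'])
print(rel([437.5,-60,76],yaw=6.6))
c,im=snap('wrist','w2.png')
for b in dark_bars(im,c,106,thr=40): 
  if b[4]>300: print(b)"
```

```text
2.65 [437.14855894 -60.66054488 130.65932203] [ 1.79994247e+02 -1.28050279e-02  6.15864970e+00]
[0.001, -0.0016, 0.1366, 0.0, -0.0, -0.0012]
(array([ 409.2, -243.7]), array([40.8, 32.8]), 34.4, array([619., 307.]), 2190.0)
(array([371.9, -63.2]), array([408. , 100.2]), -83.8, array([284., 356.]), 30876.5)
(array([ 427.4, -203. ]), array([42.8, 16.7]), 20.1, array([564., 273.]), 1079.5)
(array([426.2,  80.6]), array([56. ,  5.6]), -88.0, array([ 60., 233.]), 354.5)
(array([ 441.1, -170.2]), array([54.3, 28.1]), 4.7, array([514., 251.]), 3485.5)
(array([ 452.1, -131. ]), array([31.2,  9.2]), 9.2, array([452., 225.]), 487.5)
(array([435.5, -61.2]), array([70.6, 17.1]), 11.6, array([321., 242.]), 2328.0)
(array([468.1,  46.7]), array([32.6, 10.5]), -25.8, array([119., 159.]), 580.5)
(array([467.8,  83.7]), array([47.5, 27.4]), 60.5, array([ 41., 157.]), 4034.0)
(array([508.5, -49.6]), array([17.5,  7.6]), 79.0, array([312., 107.]), 318.5)
(array([522.9, -52.3]), array([44.2, 23. ]), 87.1, array([321.,  75.]), 1680.0)
```

>>> carry_out:
  increments: [0.001,-0.001,0.05,0,0,-0.001,1,0.001,-0.001,0.1,0,0,-0.001,1,0.001,-0.001,0.136,0,0,-0.001,1,0.001,-0.001,0.136,0,0,-0.001,1,0.001,-0.001,0.136,0,0,-0.001,-1,0.001,-0.001,0.136,0,0,-0.001,-1,0.001,-0.001,0.136,0,0,-0.001,-1,0.001,-0.001,0.136,0,0,-0.001,-1,0.001,-0.001,0.136,0,0,-0.001,-1,0.001,-0.001,0.136,0,0,-0.001,-1]
  force: 80

```text
time: 3.95
tool_pos: [437.7, -60.1, 76.4]
tcp_rot: [-180.0, -0.0, 6.5]
ft_force: [-2.0, 1.1, 4.6]
finger_gap: 12.9
grip_force: 78.3
```

```bash
python3 -c "
from h import *
s=sense();print(s)"
```

```text
{'time': 3.95, 'joint_pos': array([-1.44920981e+01, -9.92130432e+00,  1.19153787e+02,  1.94494054e-02,
        7.07423051e+01,  6.89895909e+01]), 'qd': array([-0.03209637,  0.07381066,  0.00113845, -0.02919297, -0.04772484,
       -0.0742685 ]), 'joint_efforts': array([-9.05073378e-01, -3.52093148e+01, -4.44476509e+01, -7.02407006e-01,
       -4.87366375e-01, -1.74931356e-04]), 'tool_pos': array([437.67029981, -60.12148318,  76.427136  ]), 'tcp_rot': array([-1.79991896e+02, -3.01193789e-02,  6.51189821e+00]), 'ft_force': array([-2.03251002,  1.14016523,  4.56348586]), 'wrist_torque': array([0.43488664, 0.12297068, 0.0230258 ]), 'grip_force': 78.29229712486267, 'finger_gap': 12.933896201845938}
```

>>> carry_out:
  increments: [0,0,0.005,0,0,0,-1,0,0,0.01,0,0,0,-1,0,0,0.015,0,0,0,-1,0,0,0.0175,0,0,0,-1,0,0,0.0175,0,0,0,-1,0,0,0.0175,0,0,-0.02,-1,0,0,0.0175,0,0,-0.04,-1,0,0,0.0175,0,0,-0.06,-1,0,0,0.0175,0,0,-0.08,-1,0,0,0.0175,0,0,-0.08,-1]

```text
time: 5.2
tool_pos: [440.0, -61.3, 71.6]
tcp_rot: [179.7, -0.2, 35.4]
ft_force: [-0.9, 0.3, 17.6]
finger_gap: 12.6
grip_force: 80.2
```

>>> carry_out:
  increments: [0,0,0,0,0,-0.025,-1,0,0,0,0,0,-0.05,-1,0,0,0,0,0,-0.075,-1,0,0,0,0,0,-0.1,-1,0,0,0,0,0,-0.125,-1,0,0,0,0,0,-0.15,-1,0,0,0,0,0,-0.168,-1,0,0,0,0,0,-0.168,-1,0,0,0,0,0,-0.168,-1,0,0,0,0,0,-0.168,-1]

```text
time: 6.45
tool_pos: [440.3, -60.9, 71.6]
tcp_rot: [179.7, 0.1, 95.8]
ft_force: [0.6, 1.6, 16.3]
finger_gap: 12.9
grip_force: 80.0
```

```bash
python3 -c "
from h import *
s=sense();print(s['tool_pos'],s['tcp_rot'],s['ft_force'],s['wrist_torque'],s['joint_pos'])"
```

```text
[440.26038393 -60.91099979  71.64184978] [1.79671989e+02 1.17455713e-01 9.58060002e+01] [ 0.59802805  1.59072393 16.31618227] [ 0.34572558 -0.04018617  0.21531546] [-1.44950239e+01 -9.41134318e+00  1.19255017e+02  3.88459063e-03
  6.98079387e+01 -2.03026901e+01]
```

>>> carry_out:
  increments: [0,0,-0.02,0,0,0,-1,0,0,-0.04,0,0,0,-1,0,0,-0.07,0,0,0,-1,0,0,-0.1,0,0,0,-1,0,0,-0.15,0,0,0,-1,0,0,-0.2,0,0,0,-1,0,0,-0.3,0,0,0,-1,0,0,-0.38,0,0,0,-1,0,0,-0.38,0,0,0,-1,0,0,-0.38,0,0,0,-1]

```text
time: 7.7
tool_pos: [436.7, -60.1, 219.8]
tcp_rot: [-179.9, -0.0, 95.8]
ft_force: [-0.3, -0.2, -3.1]
finger_gap: 12.7
grip_force: 78.4
```

```bash
python3 -c "
from h import *
s=sense();print(s['time'],s['tool_pos'],s['tcp_rot'],s['ft_force'],s['joint_pos'])
c,im=snap('top','t2.png')
ct,imw=snap('wrist','w3.png')
m=cv2.inRange(cv2.cvtColor(im[...,::-1],cv2.COLOR_BGR2HSV),(0,0,90),(180,30,170))
m[:,:165]=0;m[:,245:]=0;m[:180]=0;m[258:]=0
m=cv2.morphologyEx(m,cv2.MORPH_OPEN,np.ones((3,3)))
for q in cv2.findContours(m,cv2.RETR_EXTERNAL,cv2.CHAIN_APPROX_NONE)[0]:
  if cv2.contourArea(q)>300: print(cv2.contourArea(q),cv2.minAreaRect(q),cv2.minAreaRect(cast(c,q[:,0],22).astype(np.float32)))
print(rel([478,264,270],yaw=96),wells(imw,ct))
"
```

```text
7.7 [436.69717369 -60.09956628 219.81651411] [-1.79899435e+02 -3.31293687e-02  9.57870376e+01] [-0.3086473  -0.22844625 -3.13428303] [-1.45027251e+01 -1.76228342e+01  1.10079300e+02 -3.80227617e-03
  8.76493472e+01 -2.02896323e+01]
1404.0 ((204.10504150390625, 215.58187866210938), (38.26553726196289, 41.552825927734375), 4.23639440536499) ((480.36865234375, 265.88653564453125), (102.55075073242188, 111.99327087402344), 86.5202865600586)
[0.7955, 0.185, -0.127, -0.0005, -0.0002, -0.0006] [(array([603.2, -41. ]), array([63.9, 47.1]), 66.0), (array([520. , -50.4]), array([63.8, 47.4]), 65.1)]
```

View pics/w3.png

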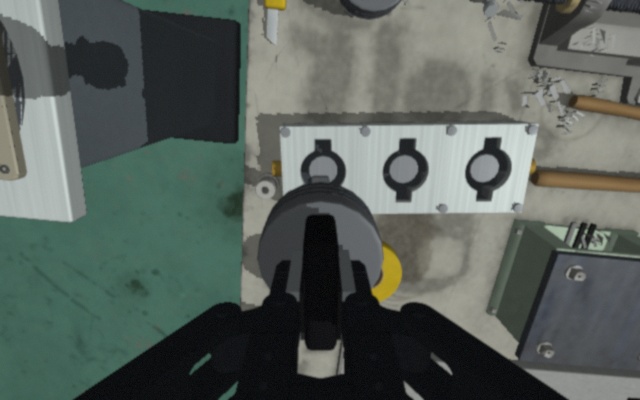

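The wrist view shows the cartridge held upright, with three free wells at (322,170), (405,170) and (488,168). Next is the tray.

>>> carry_out:
  increments: [0.1,0.02,-0.02,0,0,0,-1,0.22,0.05,-0.02,0,0,0,-1,0.34,0.08,-0.02,0,0,0,-1,0.46,0.11,-0.02,0,0,0,-1,0.58,0.14,-0.02,0,0,0,-1,0.7,0.17,-0.02,0,0,0,-1,0.797,0.197,-0.02,0,0,0,-1,0.797,0.197,-0.02,0,0,0,-1,0.797,0.197,-0.02,0,0,0,-1,0.797,0.197,-0.02,0,0,0,-1]

```text
time: 9.05
tool_pos: [483.4, 263.8, 228.5]
tcp_rot: [-179.9, 0.0, 95.7]
ft_force: [0.2, -0.7, -2.6]
finger_gap: 13.0
grip_force: 78.9
```

```bash
python3 -c "
from h import *
s=sense();print(s['time'],s['tool_pos'],s['tcp_rot'],s['ft_force'],s['joint_pos'])
print(rel([483,264,85],yaw=96),rel([483,264,62],yaw=96))
snap('wrist','w4.png')"
```

```text
9.05 [483.44244852 263.83770847 228.46677251] [-1.79941125e+02  3.38515149e-02  9.57279227e+01] [ 0.1675543  -0.68893656 -2.57617749] [ 2.32989148e+01 -6.25096518e-03  9.33667625e+01 -1.45225417e-02
  8.67058359e+01  1.75718525e+01]
[0.0007, -0.0007, 0.3587, -0.0002, 0.0001, -0.0008] [0.0008, -0.0006, 0.4162, -0.0002, 0.0001, -0.0008]
```

View pics/w4.png

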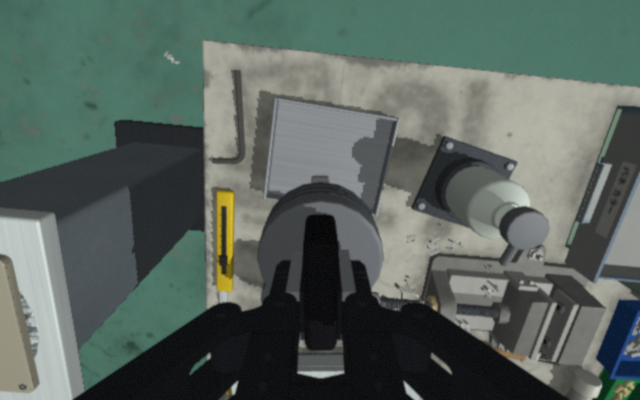

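The tray's far corners show at (276,97) and (397,120). I'll check its centre from those.

```bash
python3 -c "
from h import *
c=viewer.get_calibration('wrist')
p=cast(c,[[276,97],[397,120]],22);print(p)
d=p[1]-p[0];L=np.linalg.norm(d);n=np.array([d[1],-d[0]])/L
print(L,p.mean(0)+55*n,p.mean(0)-55*n)"
```

```text
[[430.69604413 330.63760227]
 [555.35628637 320.51126064]]
125.0708550815 [488.57309911 270.75499875] [497.47923139 380.39386416]
```

>>> carry_out:
  increments: [0.008,0.007,0.12,0,0,0,-1,0.008,0.007,0.24,0,0,0,-1,0.008,0.007,0.34,0,0,0,-1,0.008,0.007,0.39,0,0,0,-1,0.008,0.007,0.405,0,0,0,-1,0.008,0.007,0.41,0,0,0,-1,0.008,0.007,0.415,0,0,0,-1,0.008,0.007,0.418,0,0,0,-1,0.008,0.007,0.418,0,0,0,-1,0.008,0.007,0.418,0,0,0,-1]

```text
time: 10.35
tool_pos: [486.7, 268.6, 62.7]
tcp_rot: [179.9, -0.0, 95.8]
ft_force: [0.3, 0.3, 0.5]
finger_gap: 12.9
grip_force: 79.3
```

>>> carry_out:
  increments: [0,0,0.001,0,0,0,-0.4,0,0,0.001,0,0,0,0,0,0,0.001,0,0,0,0.4,0,0,0,0,0,0,0.4,0,0,-0.05,0,0,0,0.4,0,0,-0.12,0,0,0,0.6,0,0,-0.22,0,0,0,1,0,0,-0.35,0,0,0,1,0,0,-0.45,0,0,0,1,0,0,-0.45,0,0,0,1]

```text
time: 11.6
tool_pos: [488.5, 269.4, 248.5]
tcp_rot: [179.5, -0.2, 95.8]
ft_force: [1.1, 0.3, -0.4]
finger_gap: 85.4
grip_force: 0.0
```

```bash
python3 -c "
from h import *
s=sense();print(s['time'],s['tool_pos'],s['tcp_rot'],s['ft_force'],s['joint_pos'])
c,im=snap('top','t3.png')
for b in dark_bars(im,c,89,(165,130,480,270)): print(b)
print(rel([459,90,220],yaw=59))
cv2.imwrite('pics/t3c.png',cv2.resize(im[130:280,165:485,::-1],(800,375),interpolation=cv2.INTER_CUBIC))
"
```

```text
11.6 [488.45093343 269.38299254 248.49599031] [ 1.79470400e+02 -1.71253760e-01  9.57916472e+01] [ 1.13056267  0.33314935 -0.41454525] [2.36098458e+01 3.29028491e-03 9.12740673e+01 9.78338389e-04
 8.81660437e+01 1.78189636e+01]
(array([ 426.2, -193.6]), array([43.3, 11.1]), 4.3, array([378., 238.]), 42.5)
(array([442.5, 314.7]), array([18.4,  5.7]), 28.2, array([178., 229.]), 11.0)
(array([456.9, 108.7]), array([48.4, 12.2]), 59.8, array([259., 224.]), 66.5)
(array([481.9, 260. ]), array([51.6, 12.4]), -85.0, array([200., 214.]), 77.0)
(array([522.4, 329.6]), array([136.7,  27.5]), 10.6, array([172., 196.]), 261.0)
(array([605.4, 220.4]), array([40.2, 12. ]), -64.3, array([216., 166.]), 29.5)
[-0.4379, -0.116, 0.0624, 0.0007, -0.0005, 0.1022]
```

View pics/t3c.png

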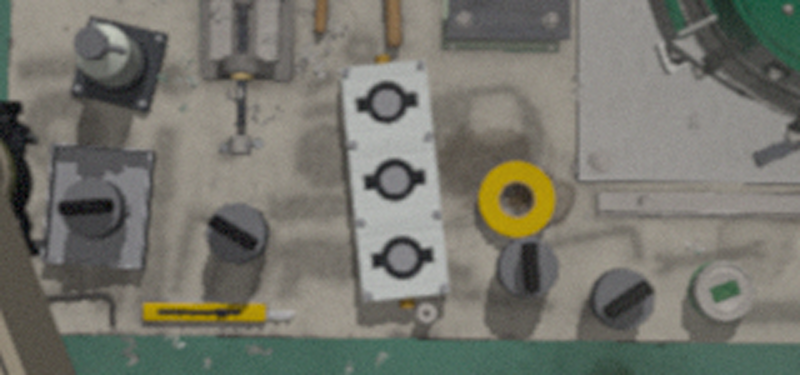

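The crop shows the spent cartridge upright in the tray at (86,208), all three wells empty, and the new cartridges at (237,232), (528,267) and (625,297). Next I'll go above new cartridge A.

>>> carry_out:
  increments: [-0.07,-0.01,0,0,0,0.02,1,-0.15,-0.03,0,0,0,0.045,1,-0.25,-0.05,0.04,0,0,0.07,1,-0.33,-0.08,0.08,0,0,0.1,1,-0.396,-0.114,0.125,0,0,0.1,1,-0.396,-0.114,0.125,0,0,0.1,1,-0.396,-0.114,0.125,0,0,0.1,1,-0.396,-0.114,0.125,0,0,0.1,1,-0.396,-0.114,0.125,0,0,0.1,1,-0.396,-0.114,0.125,0,0,0.1,1]

```text
time: 12.9
tool_pos: [456.9, 106.6, 192.1]
tcp_rot: [180.0, -0.0, 59.8]
ft_force: [0.3, -0.7, -0.1]
finger_gap: 85.4
grip_force: 0.0
```

```bash
python3 -c "
from h import *
s=sense();print(s['time'],s['tool_pos'],s['tcp_rot'])
ct=viewer.get_calibration('top');t3=cv2.imread('pics/t3.png')[...,::-1]
print(wells(t3,ct,120))
c,im=snap('wrist','w5.png')
for b in dark_bars(im,c,89,thr=40): 
  if b[4]>200 and b[4]<15000: print(b)
R=c['R'];print('cam',-R.T@c['t'])
for thr in (28,35,50,65):
  for b in dark_bars(im,c,89,thr=thr):
    if np.linalg.norm(b[0]-[458,107])<40 and b[4]>100: print(thr,b)
cv2.imwrite('pics/w5m.png',(im.max(2)<35)*255)
"
```

```text
12.9 [456.90337994 106.57982237 192.09698655] [ 1.79989967e+02 -1.11992836e-02  5.98316752e+01]
[(array([438.3, -61.8]), array([62.8, 49.9]), -48.8), (array([521.1, -52.9]), array([63.4, 49.8]), -49.4), (array([604.6, -43.9]), array([63.6, 50.2]), -49.3)]
(array([364.9, 168.7]), array([47.6, 14.7]), 1.3, array([178., 188.]), 989.5)
(array([462.6, 117.1]), array([54. , 13.1]), 59.4, array([320., 181.]), 1091.0)
(array([404.6, 162. ]), array([65.9,  5.8]), -88.9, array([225., 169.]), 228.0)
(array([607.5, 127.8]), array([45.3, 16.5]), -89.8, array([497.,  70.]), 552.5)
(array([687. , 109.4]), array([36.5, 24.9]), 77.0, array([623.,  28.]), 1616.5)
(array([485.8, 239.7]), array([16.2,  9.2]), -30.1, array([257.,   6.]), 280.0)
cam [497.22027986 177.24823994 333.75746417]
28 (array([462.4, 117.7]), array([53.1, 12.5]), 59.8, array([320., 181.]), 1029.5)
35 (array([462.7, 117.5]), array([53.2, 12.9]), 59.4, array([320., 181.]), 1060.0)
50 (array([462.4, 117.6]), array([54.7, 14.1]), 59.8, array([320., 181.]), 1177.5)
65 (array([457.2, 127.4]), array([64. , 42.6]), 50.3, array([312., 166.]), 2625.0)[ WARN:0@1.224] global loadsave.cpp:1063 imwrite_ Unsupported depth image for selected encoder is fallbacked to CV_8U.
```

View pics/w5.png

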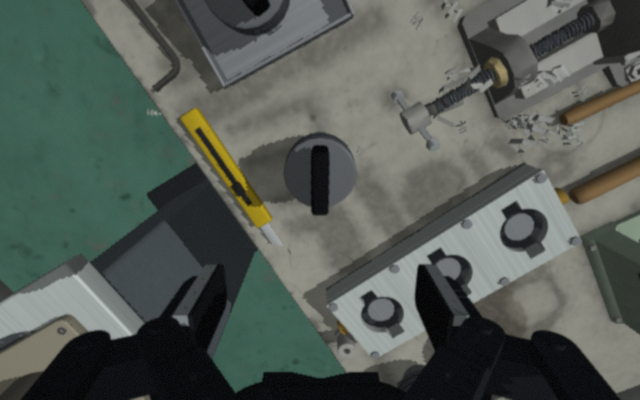

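Cartridge A's bar shows at (320,181) and its body at about (320,170). The bar's position disagrees with the top view, so I'll cross-check with the body outline.

```bash
cat >> h.py <<'E'
def body(im,c,uv,z,rad=60,lo=70,hi=112):
    """grey body disc near uv: enclosing-circle centre of its hull cast to z (top rim)"""
    g=cv2.medianBlur(im,3).astype(int); m=((g.max(2)<hi)&(g.max(2)-g.min(2)<9)).astype(np.uint8)
    k=np.zeros_like(m); cv2.circle(k,tuple(int(x) for x in uv),rad,1,-1); m*=k
    m=cv2.morphologyEx(m,cv2.MORPH_OPEN,np.ones((5,5)))
    q=max(cv2.findContours(m,cv2.RETR_EXTERNAL,cv2.CHAIN_APPROX_NONE)[0],key=cv2.contourArea)
    return cv2.minEnclosingCircle(cast(c,q[:,0],z).astype(np.float32)), cv2.boundingRect(q)
E
python3 -c "
from h import *
im=cv2.imread('pics/w5.png')[...,::-1];c=viewer.get_calibration('wrist')
print(im[170,275:365:5].tolist());print(im[125:215:5,305].tolist())
print('tcp ax',proj(c,[[456.9,106.6,z] for z in (56,89)]))
print(cast(c,[[320,133],[320,207],[284,170],[357,170]],56))
ct,t=snap('top','t4.png')
for b in dark_bars(t,ct,89,(165,130,480,270)): print(b)
cv2.imwrite('pics/t4c.png',cv2.resize(t[195:255,235:285,::-1],(500,600),interpolation=cv2.INTER_CUBIC))
"
```

```text
[[76, 75, 70], [78, 78, 72], [49, 50, 53], [53, 55, 58], [52, 55, 56], [51, 54, 55], [51, 54, 55], [41, 43, 44], [13, 15, 17], [19, 21, 21], [15, 16, 19], [81, 85, 86], [87, 91, 93], [87, 90, 91], [87, 90, 92], [88, 92, 94], [95, 98, 99], [118, 119, 110]]
[[131, 131, 122], [137, 136, 127], [105, 104, 97], [50, 52, 55], [88, 92, 94], [53, 55, 57], [52, 54, 56], [53, 55, 56], [52, 54, 54], [51, 54, 55], [51, 52, 54], [52, 54, 55], [53, 54, 56], [51, 53, 55], [52, 53, 56], [53, 53, 55], [101, 101, 95], [128, 129, 119]]
tcp ax [[320.93886298 184.85953164]
 [321.02545326 196.80841248]]
[[478.63637337 145.60384652]
 [445.88045744  89.27581962]
 [436.17453405 133.98519272]
 [490.29015438 102.53384293]]
(array([398.1, 156.7]), array([28.8, 15.8]), -35.9, array([240., 248.]), 26.5)
(array([ 425.2, -193.8]), array([45.7, 12.7]), 0.2, array([378., 238.]), 63.0)
(array([463.9,  92. ]), array([23. ,  2.6]), 1.1, array([266., 222.]), 9.0)
(array([484.3,  93.6]), array([7.7, 5.1]), 1.1, array([265., 214.]), 4.0)
(array([512.5,  91.6]), array([36.6, 19.5]), -25.6, array([267., 202.]), 42.5)
(array([601.2, 217.5]), array([39., 21.]), -62.5, array([217., 167.]), 36.5)
```

```bash
python3 -c "
from h import *
s=sense();print(s['time'],s['tool_pos'],s['tcp_rot'])
print(rel([462.2,117.2,59.5],yaw=59.7))"
```

```text
13.0 [456.80570895 106.38867987 191.98607027] [ 1.79996409e+02 -5.02742262e-03  5.98138558e+01]
[0.0301, -0.002, 0.3312, 0.0, -0.0, 0.0003]
```

```bash
python3 -c "
from h import *
im=cv2.imread('pics/w5.png')[...,::-1];c=viewer.get_calibration('wrist')
print(wells(im,c,120)); print(cast(c,[[382,313],[523,228],[328,291],[545,170],[579,240]],32))
for n in ('t3','top0'):
  t=cv2.imread(f'pics/{n}.png')[...,::-1];ct=viewer.get_calibration('top')
  print(body(t,ct,(260,223),56,20))
t=cv2.imread('pics/t3.png'); cv2.imwrite('pics/a.png',cv2.resize(t[205:245,235:285],(750,600),interpolation=cv2.INTER_NEAREST))
im=cv2.imread('pics/w1.png')[...,::-1]
"
```

```text
[(array([437.3, -59.6]), array([64.7, 48.5]), -53.0), (array([603.3, -40.5]), array([66. , 47.9]), -53.9)]
[[437.96773109 -58.14567163]
 [603.75155678 -38.35411252]
 [401.0999801   -4.49327109]
 [641.0340806    7.98594314]
 [647.88022392 -79.13775648]]
(((455.71270751953125, 111.56791687011719), 36.353981018066406), (248, 212, 25, 24))
(((458.1590576171875, 111.41058349609375), 34.33053207397461), (248, 212, 24, 24))
```

View pics/a.png

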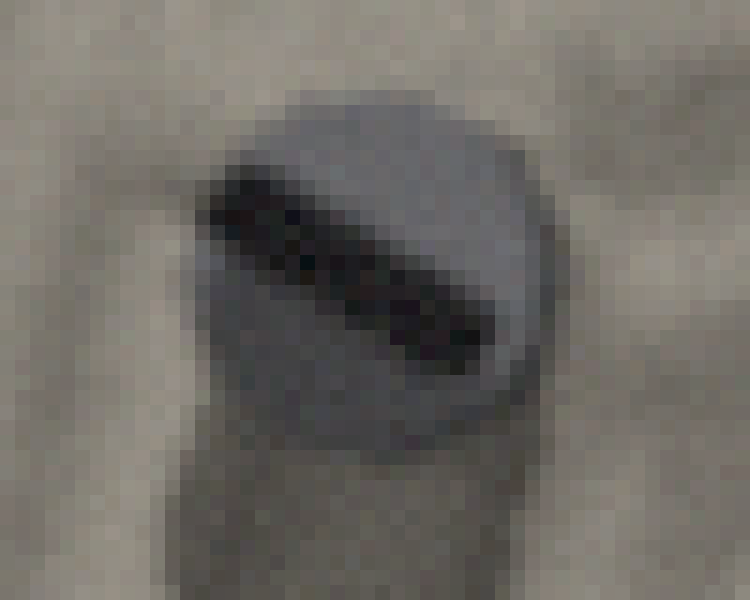

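The enlarged crop puts A's bar centre in the top image at about (258.3,222.9), which is some millimetres away from the wrist result. I'll go lower and re-measure.

>>> carry_out:
  increments: [0.015,0,0.08,0,0,0,1,0.028,-0.001,0.15,0,0,0,1,0.028,-0.001,0.18,0,0,0,1,0.028,-0.001,0.18,0,0,0,1,0.028,-0.001,0.18,0,0,0,1,0.028,-0.001,0.18,0,0,0,1,0.028,-0.001,0.18,0,0,0,1,0.028,-0.001,0.18,0,0,0,1,0.028,-0.001,0.18,0,0,0,1,0.028,-0.001,0.18,0,0,0,1]

```text
time: 14.25
tool_pos: [462.0, 116.0, 119.9]
tcp_rot: [180.0, -0.0, 59.8]
ft_force: [-0.2, -0.2, -0.5]
finger_gap: 85.4
grip_force: 0.0
```

```bash
python3 -c "
from h import *
s=sense();print(s['time'],s['tool_pos'],s['tcp_rot'])
c,im=snap('wrist','w6.png')
for t in (28,35,45):
  for b in dark_bars(im,c,89,thr=t): 
    if 300<b[4]<9000 and np.linalg.norm(b[0]-[462,117])<60: print(t,b)
g=im.max(2); print([int(x) for x in g[100:300:5,320]]);print(rel([462.2,117.2,59.5],yaw=59.7)) 
"
```

```text
14.25 [462.00757788 116.03327112 119.88818726] [ 1.79999830e+02 -5.99444385e-04  5.97893589e+01]
28 (array([463.2, 119.4]), array([56.9, 13.3]), 60.5, array([321., 229.]), 1966.5)
35 (array([463.6, 119.5]), array([57.4, 13.4]), 59.4, array([321., 229.]), 2030.5)
45 (array([463.4, 119.6]), array([57.5, 14.1]), 59.1, array([321., 229.]), 2088.5)
[131, 126, 126, 119, 122, 118, 113, 112, 116, 112, 109, 105, 70, 44, 60, 92, 71, 7, 12, 11, 18, 19, 18, 17, 13, 18, 19, 16, 22, 9, 11, 11, 13, 7, 12, 57, 110, 117, 119, 125]
[0.0028, -0.001, 0.1509, -0.0, 0.0, 0.0003]
```

>>> carry_out:
  increments: [0.003,-0.001,0.06,0,0,0,1,0.003,-0.001,0.12,0,0,0,1,0.003,-0.001,0.15,0,0,0,1,0.003,-0.001,0.15,0,0,0,1,0.003,-0.001,0.15,0,0,0,1,0.003,-0.001,0.15,0,0,0,-1,0.003,-0.001,0.15,0,0,0,-1,0.003,-0.001,0.15,0,0,0,-1,0.003,-0.001,0.15,0,0,0,-1,0.003,-0.001,0.15,0,0,0,-1]

```text
time: 15.55
tool_pos: [462.6, 117.3, 60.2]
tcp_rot: [180.0, -0.0, 59.8]
ft_force: [0.5, -0.4, 1.6]
finger_gap: 13.0
grip_force: 78.4
```

```bash
python3 -c "
from h import *
s=sense();print(s['time'],s['tool_pos'],s['tcp_rot'],s['ft_force'],s['wrist_torque'])
print(rel([437.5,-59.8,150],yaw=95.7))"
```

```text
15.55 [462.6105879  117.3354305   60.19618172] [ 1.79967759e+02 -2.69148893e-02  5.97922298e+01] [ 0.51917032 -0.44460453  1.6284175 ] [-0.00667438 -0.04425206  0.03327289]
[-0.4142, 0.1687, -0.2246, 0.0001, -0.0, -0.0997]
```

```bash
python3 -c "
from h import *
print(rel([603.4,-41.7,200],yaw=96))"
```

```text
[-0.1663, 0.5044, -0.3493, 0.0001, -0.0, -0.1006]
```

>>> carry_out:
  increments: [0,0,-0.1,0,0,0,-1,0,0,-0.22,0,0,0,-1,0,0,-0.349,0,0,0,-1,-0.03,0.1,-0.349,0,0,-0.02,-1,-0.06,0.2,-0.349,0,0,-0.04,-1,-0.1,0.3,-0.349,0,0,-0.06,-1,-0.13,0.4,-0.349,0,0,-0.08,-1,-0.166,0.504,-0.349,0,0,-0.1,-1,-0.166,0.504,-0.349,0,0,-0.1005,-1,-0.166,0.504,-0.349,0,0,-0.1005,-1]

```text
time: 16.8
tool_pos: [602.4, -41.4, 198.5]
tcp_rot: [-179.9, -0.0, 95.9]
ft_force: [-0.0, 0.1, -1.2]
finger_gap: 12.8
grip_force: 79.2
```

```bash
python3 -c "
from h import *
s=sense();print(s['time'],s['tool_pos'],s['tcp_rot'],s['ft_force'],s['wrist_torque'],s['joint_pos'])
print(rel([603.4,-41.7,105],yaw=96))
c,im=snap('wrist','w7.png')
print(wells(im,c,120))
im4=cv2.imread('pics/w4.png')[...,::-1]
for i in (im4,im): 
  g=i.max(2); print([int(x) for x in g[170:260:3,320]],[int(x) for x in g[240,245:400:5]])"
```

```text
16.8 [602.44037269 -41.36198544 198.50037147] [-1.79891569e+02 -4.68380071e-02  9.58920204e+01] [-0.02073133  0.07197478 -1.19278909] [ 0.01691558  0.02476654 -0.01778252] [-8.80224581e+00  9.12192163e+00  8.68911276e+01  1.78959643e-02
  8.41037166e+01 -1.46961671e+01]
[-0.0013, 0.0027, 0.2337, -0.0003, -0.0001, -0.0003]
[]
[143, 141, 81, 88, 54, 46, 43, 40, 52, 51, 62, 110, 111, 111, 82, 23, 9, 14, 6, 13, 8, 11, 9, 12, 9, 16, 16, 13, 12, 14] [130, 109, 122, 71, 67, 68, 68, 67, 68, 67, 68, 69, 10, 13, 12, 10, 13, 13, 9, 110, 113, 113, 115, 115, 115, 115, 121, 115, 171, 173, 169]
[128, 129, 127, 67, 77, 41, 39, 39, 34, 42, 43, 54, 98, 99, 67, 58, 14, 7, 8, 5, 5, 11, 7, 9, 11, 11, 12, 11, 15, 9] [82, 88, 94, 79, 59, 60, 58, 60, 59, 61, 60, 58, 13, 6, 11, 13, 10, 10, 13, 99, 100, 100, 102, 101, 100, 101, 114, 73, 78, 77, 79]
```

View pics/w7.png

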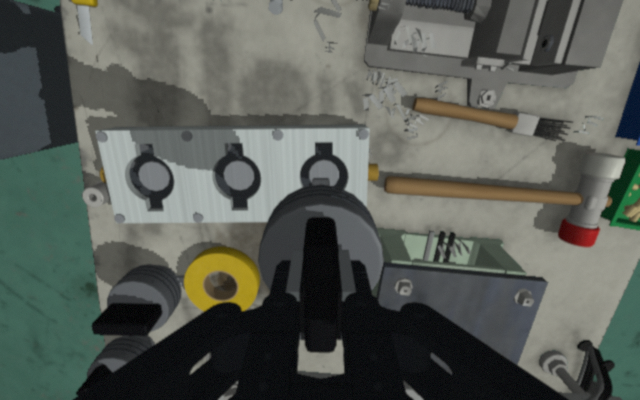

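The cartridge is held square, with its lug showing at (320,183) over the far well at (325,172). The free wells are at (153,177) and (237,175). I'll check how far off-centre the bar is gripped.

```bash
python3 -c "
from h import *
s=sense();c=viewer.get_calibration('wrist')
x=np.array([np.cos(np.radians(95.9)),np.sin(np.radians(95.9))])
for z,uv in ((s['tool_pos'][2]-60.2+89,[320,216.5]),(s['tool_pos'][2]-60.2+56,[320,206])): print(cast(c,[uv],z),(cast(c,[uv],z)-s['tool_pos'][:2])@x)
i=cv2.imread('pics/w7.png')[...,::-1];w=cast(c,[[153,177],[237,175],[325,172]],32);print(w)
print(wells(i,c,110),wells(i,c,90),wells(i,c,130))"
```

```text
[[597.08478439  -4.31130982]] [36.99455704]
[[597.82610571 -12.16005764]] [29.11118318]
[[441.0738455  -58.10114699]
 [521.24453774 -47.72553878]
 [604.73738754 -36.02467054]]
[] [(array([439.5, -59.1]), array([64. , 42.8]), -58.7), (array([521.2, -49. ]), array([66.1, 44.6]), -57.0)] []
```

>>> carry_out:
  increments: [-0.001,0.003,0.12,0,0,0,-1,-0.001,0.003,0.2,0,0,0,-1,-0.001,0.003,0.245,0,0,0,-1,-0.001,0.003,0.25,0,0,0,-1,-0.001,0.003,0.255,0,0,0,-1,-0.001,0.003,0.26,0,0,0,-1,-0.001,0.003,0.265,0,0,0,-1,-0.001,0.003,0.27,0,0,0,-1,-0.001,0.003,0.275,0,0,0,-1,-0.001,0.003,0.275,0,0,0,-1]

```text
time: 18.1
tool_pos: [604.1, -41.8, 89.2]
tcp_rot: [-180.0, -0.0, 96.0]
ft_force: [-0.1, -1.0, -1.4]
finger_gap: 12.3
grip_force: 79.2
```

```bash
python3 -c "
from h import *
s=sense();print(s['time'],s['tool_pos'],s['tcp_rot'],s['ft_force'],s['wrist_torque'])"
```

```text
18.1 [604.10252918 -41.82821132  89.15574246] [-1.79969258e+02 -1.00244640e-02  9.59646420e+01] [-0.08087984 -1.0259277  -1.40042309] [-0.01109419  0.02129457  0.02163306]
```

>>> carry_out:
  increments: [0,0,0.006,0,0,0,-1,0,0,0.012,0,0,0,-1,0,0,0.018,0,0,0,-1,0,0,0.024,0,0,0,-1,0,0,0.03,0,0,0,-1,0,0,0.036,0,0,0,-1,0,0,0.042,0,0,0,-1,0,0,0.046,0,0,0,-1,0,0,0.048,0,0,0,-1,0,0,0.048,0,0,0,-1]

```text
time: 19.35
tool_pos: [604.6, -41.9, 72.3]
tcp_rot: [180.0, 0.0, 96.0]
ft_force: [-9.2, 1.7, 17.9]
finger_gap: 12.8
grip_force: 82.0
```

```bash
python3 -c "
from h import *
s=sense();print(s['time'],s['tool_pos'],s['tcp_rot'],s['ft_force'],s['wrist_torque'])"
```

```text
19.35 [604.62383279 -41.87081381  72.27834907] [1.79966631e+02 1.47093785e-02 9.59742135e+01] [-9.24693431  1.66220621 17.93568376] [ 0.12242169  1.76411787 -0.02038267]
```

>>> carry_out:
  increments: [0,-0.002,0.001,0,0,0.02,-1,0,-0.002,0.001,0,0,0.045,-1,0,-0.002,0.001,0,0,0.07,-1,0,-0.002,0.001,0,0,0.095,-1,0,-0.002,0.001,0,0,0.12,-1,0,-0.002,0.001,0,0,0.145,-1,0,-0.002,0.001,0,0,0.17,-1,0,-0.002,0.001,0,0,0.195,-1,0,-0.002,0.001,0,0,0.22,-1,0,-0.002,0.001,0,0,0.235,-1]

```text
time: 20.6
tool_pos: [605.3, -42.6, 72.2]
tcp_rot: [179.9, -0.2, 11.1]
ft_force: [-2.2, -1.6, 13.0]
finger_gap: 13.0
grip_force: 81.4
```

```bash
python3 -c "
from h import *
s=sense();print(s['time'],s['tool_pos'],s['tcp_rot'],s['ft_force'],s['wrist_torque'])"
```

```text
20.6 [605.34822968 -42.64835292  72.24172166] [179.88049999  -0.21359256  11.14131644] [-2.21163839 -1.56281585 12.98690544] [-0.28152081  0.65129707  0.14570259]
```

>>> carry_out:
  increments: [0,0,0.001,0,0,0.015,-1,0,0,0.001,0,0,0.025,-1,0,0,0.001,0,0,0.027,-1,0,0,0.001,0,0,0.027,-1,0,0,0,0,0,0.027,-1,0,0,-0.004,0,0,0.027,-1,0,0,-0.008,0,0,0.027,-1,0,0,-0.012,0,0,0.027,-1,0,0,-0.012,0,0,0.027,-1,0,0,-0.012,0,0,0.027,-1]

```text
time: 21.85
tool_pos: [605.1, -40.8, 75.2]
tcp_rot: [-179.9, -0.2, 1.7]
ft_force: [4.7, 4.7, 0.8]
finger_gap: 12.8
grip_force: 79.5
```

```bash
python3 -c "
from h import *
s=sense();print(s['time'],s['tool_pos'],s['tcp_rot'],s['ft_force'],s['wrist_torque'])"
```

```text
21.85 [605.07465395 -40.80288704  75.16628132] [-179.92758223   -0.20041916    1.7009454 ] [4.74170886 4.73653598 0.7899602 ] [ 0.96487672 -0.80478037  0.47148598]
```

>>> carry_out:
  increments: [0,0,-0.004,0,0,0,-0.4,0,0,-0.004,0,0,0,0,0,0,-0.004,0,0,0,0.3,0,0,-0.004,0,0,0,0.4,0,0,-0.05,0,0,0,0.4,0,0,-0.12,0,0,0,0.6,0,0,-0.22,0,0,0,1,0,0,-0.33,0,0,0,1,0,0,-0.33,0,0,0,1,0,0,-0.33,0,0,0,1]

```text
time: 23.1
tool_pos: [603.7, -42.0, 207.5]
tcp_rot: [180.0, -0.1, 1.6]
ft_force: [-0.0, -0.1, -0.3]
finger_gap: 85.1
grip_force: 0.0
```

```bash
python3 -c "
from h import *
s=sense();print(s['time'],s['tool_pos'],s['tcp_rot'],s['ft_force'])
c,im=snap('wrist','w8.png')
for t in (35,):
  for b in dark_bars(im,c,106,thr=t): 
    if 200<b[4]<9000: print(t,b)
c,im=snap('top','t5.png')
for b in dark_bars(im,c,89,(165,130,480,270)): print(b)
print(wells(im,c,120));print(rel([430,-187,192],yaw=5))
"
```

```text
23.1 [603.67245007 -41.95023219 207.51495975] [ 1.79987185e+02 -6.31241324e-02  1.64722926e+00] [-0.04275364 -0.11973262 -0.29965014]
35 (array([508.4, 214.6]), array([39. , 26.3]), -84.1, array([ 15., 293.]), 747.0)
35 (array([519.4, 180. ]), array([42.8, 13.8]), -32.0, array([ 55., 281.]), 344.0)
35 (array([606.8, -41.9]), array([54.9, 13.8]), 2.1, array([319., 193.]), 1094.0)
35 (array([646.7, 161.2]), array([55.8, 31.7]), -28.8, array([ 41., 132.]), 1427.5)
35 (array([712.3,  86. ]), array([63.3,  7.1]), 89.9, array([130.,  37.]), 843.0)
(array([ 384.3, -273.7]), array([7.6, 5.1]), -0.1, array([409., 254.]), 5.0)
(array([ 425.2, -193.8]), array([45.7, 12.7]), 0.7, array([378., 238.]), 70.0)
(array([482.5, 260. ]), array([51.3, 12.8]), -89.4, array([200., 214.]), 80.0)
(array([515.7, -77.3]), array([5.1, 5.1]), 0.6, array([332., 202.]), 4.0)
(array([590. , -45.7]), array([31. , 15.4]), 0.6, array([320., 172.]), 37.0)
(array([603. , 225.7]), array([59.5, 22.5]), -67.9, array([214., 166.]), 48.0)
(array([620.5,   8.7]), array([18.3, 14.6]), 45.5, array([299., 161.]), 29.5)
(array([624.2,  29.3]), array([15.5, 13. ]), -89.1, array([290., 160.]), 16.0)
[]
[-0.4421, 0.3504, 0.0347, -0.0001, 0.0003, -0.0093]
```

>>> carry_out:
  increments: [-0.1,0.08,0,0,0,0,1,-0.2,0.16,0,0,0,0,1,-0.3,0.24,0.02,0,0,-0.009,1,-0.4,0.32,0.035,0,0,-0.009,1,-0.442,0.355,0.035,0,0,-0.009,1,-0.442,0.355,0.035,0,0,-0.009,1,-0.442,0.355,0.035,0,0,-0.009,1,-0.442,0.355,0.035,0,0,-0.009,1,-0.442,0.355,0.035,0,0,-0.009,1,-0.442,0.355,0.035,0,0,-0.009,1]

```text
time: 24.45
tool_pos: [431.2, -188.6, 192.6]
tcp_rot: [-180.0, 0.0, 4.9]
ft_force: [-0.3, -0.2, -0.5]
finger_gap: 85.6
grip_force: 0.0
```

```bash
cat >> h.py <<'E'
def look(near,z=89,fn=None,thrs=(28,35,45)):
    s=sense(); print(s['time'],s['tool_pos'].round(1),s['tcp_rot'].round(2),s['joint_pos'].round(0))
    c,im=snap('wrist',fn)
    for t in thrs:
        for b in dark_bars(im,c,z,thr=t):
            if 200<b[4]<9000 and np.linalg.norm(b[0]-near)<70: print(t,b)
E
python3 -c "
from h import *
look([430,-190],fn='w9.png')"
```

```text
24.45 [ 431.2 -188.6  192.6] [-1.7999e+02  1.0000e-02  4.9400e+00] [-30. -12. 108.   0.  84.  55.]
28 (array([ 431.4, -192.7]), array([54.1, 13. ]), 4.7, array([324., 196.]), 1019.5)
35 (array([ 372. , -174.7]), array([39.2, 15.4]), -0.5, array([297., 263.]), 622.5)
35 (array([ 431.3, -192.7]), array([55.7, 13.1]), 4.7, array([324., 196.]), 1069.5)
45 (array([ 417.3, -249.3]), array([29.7,  8.9]), -3.5, array([395., 218.]), 204.5)
45 (array([ 431.3, -192.5]), array([55.8, 14.2]), 4.7, array([324., 196.]), 1118.5)
```

>>> carry_out:
  increments: [-0.003,0.01,0.1,0,0,0,1,-0.003,0.01,0.2,0,0,0,1,-0.003,0.01,0.3,0,0,0,1,-0.003,0.01,0.332,0,0,0,1,-0.003,0.01,0.332,0,0,0,1,-0.003,0.01,0.332,0,0,0,1,-0.003,0.01,0.332,0,0,0,-1,-0.003,0.01,0.332,0,0,0,-1,-0.003,0.01,0.332,0,0,0,-1,-0.003,0.01,0.332,0,0,0,-1]

```text
time: 25.75
tool_pos: [430.1, -193.0, 60.0]
tcp_rot: [-180.0, -0.0, 4.9]
ft_force: [1.9, -3.6, -2.9]
finger_gap: 13.0
grip_force: 69.4
```

```bash
python3 -c "
from h import *
s=sense();print(s['time'],s['tool_pos'],s['tcp_rot'],s['ft_force'],s['wrist_torque'])
print(rel([521,-51,200],yaw=96))"
```

```text
25.75 [ 430.07527517 -192.99059394   59.98775017] [-1.79999677e+02 -7.04373551e-03  4.89138243e+00] [ 1.94225088 -3.63532145 -2.90789289] [-1.24542159 -0.31982579  0.00996054]
[0.2568, -0.3343, -0.35, 0.0, -0.0, -0.2531]
```

>>> carry_out:
  increments: [0,0,-0.1,0,0,0,-1,0,0,-0.22,0,0,-0.025,-1,0,0,-0.34,0,0,-0.05,-1,0.05,-0.06,-0.35,0,0,-0.08,-1,0.1,-0.12,-0.35,0,0,-0.11,-1,0.15,-0.2,-0.35,0,0,-0.14,-1,0.2,-0.27,-0.35,0,0,-0.17,-1,0.255,-0.334,-0.35,0,0,-0.2,-1,0.255,-0.334,-0.35,0,0,-0.228,-1,0.255,-0.334,-0.35,0,0,-0.253,-1]

```text
time: 27.0
tool_pos: [519.9, -50.5, 198.9]
tcp_rot: [-179.9, -0.0, 96.4]
ft_force: [0.2, 1.0, -2.9]
finger_gap: 13.1
grip_force: 78.8
```

```bash
python3 -c "
from h import *
s=sense();print(s['time'],s['tool_pos'],s['tcp_rot'],s['ft_force'],s['wrist_torque'])
print(rel([520.3,-51,89],yaw=96))
c,i=snap('wrist','w10.png');g=i.max(2); print([int(x) for x in g[170:260:3,320]],[int(x) for x in g[240,245:400:5]]);print(wells(i,c,90))"
```

```text
27.0 [519.89864176 -50.53602596 198.94219717] [-1.79897372e+02 -2.99547502e-02  9.63517958e+01] [ 0.17091826  0.97418723 -2.87252281] [ 0.00685329 -0.02919785 -0.02552806]
[-0.0014, 0.0014, 0.2749, -0.0003, -0.0001, 0.001]
[133, 132, 123, 68, 79, 39, 40, 42, 37, 44, 45, 57, 104, 103, 100, 66, 12, 7, 9, 7, 8, 9, 7, 9, 6, 6, 9, 6, 14, 15] [156, 156, 143, 93, 61, 62, 62, 62, 61, 62, 61, 63, 9, 12, 3, 10, 8, 9, 12, 102, 103, 105, 105, 105, 103, 107, 120, 106, 119, 121, 118]
[(array([437.6, -59.4]), array([64.6, 44.4]), -54.7)]
```

Grip looks the same as for A, so I'll insert and push down in one go.

>>> carry_out:
  increments: [-0.001,0.001,0.12,0,0,0,-1,-0.001,0.001,0.2,0,0,0,-1,-0.001,0.001,0.25,0,0,0,-1,-0.001,0.001,0.265,0,0,0,-1,-0.001,0.001,0.275,0,0,0,-1,-0.001,0.001,0.285,0,0,0,-1,-0.001,0.001,0.295,0,0,0,-1,-0.001,0.001,0.305,0,0,0,-1,-0.001,0.001,0.315,0,0,0,-1,-0.001,0.001,0.321,0,0,0,-1]

```text
time: 28.3
tool_pos: [521.5, -51.8, 72.2]
tcp_rot: [179.9, 0.0, 96.0]
ft_force: [-0.8, -1.1, 7.1]
finger_gap: 12.4
grip_force: 80.2
```

```bash
python3 -c "
from h import *
s=sense();print(s['time'],s['tool_pos'],s['tcp_rot'],s['ft_force'],s['wrist_torque'])"
```

```text
28.3 [521.46228117 -51.75037743  72.16744042] [1.79912002e+02 3.05131435e-02 9.59697488e+01] [-0.80797368 -1.08551953  7.0968364 ] [-0.02958816  0.23858214  0.00498245]
```

>>> carry_out:
  increments: [0,0,0.004,0,0,0.0,-1,0,0,0.004,0,0,0.025,-1,0,0,0.004,0,0,0.05,-1,0,0,0.004,0,0,0.075,-1,0,0,0.004,0,0,0.1,-1,0,0,0.004,0,0,0.125,-1,0,0,0.004,0,0,0.15,-1,0,0,0.004,0,0,0.175,-1,0,0,0.004,0,0,0.2,-1,0,0,0.004,0,0,0.225,-1]

```text
time: 29.55
tool_pos: [523.1, -52.5, 72.1]
tcp_rot: [179.8, -0.3, 14.7]
ft_force: [0.8, -1.8, 9.2]
finger_gap: 13.0
grip_force: 80.7
```

>>> carry_out:
  increments: [0,0,0.001,0,0,0.015,-1,0,0,0.001,0,0,0.03,-1,0,0,0.001,0,0,0.037,-1,0,0,0.001,0,0,0.037,-1,0,0,0,0,0,0.037,-1,0,0,-0.004,0,0,0.037,-1,0,0,-0.008,0,0,0.037,-1,0,0,-0.012,0,0,0.037,-1,0,0,-0.015,0,0,0.037,-1,0,0,-0.015,0,0,0.037,-1]

```text
time: 30.8
tool_pos: [522.3, -50.7, 76.3]
tcp_rot: [-179.9, -0.2, 1.7]
ft_force: [5.2, 3.9, -1.7]
finger_gap: 12.5
grip_force: 78.9
```

```bash
python3 -c "
from h import *
s=sense();print(s['time'],s['tool_pos'],s['tcp_rot'],s['ft_force'],s['wrist_torque'])"
```

```text
30.8 [522.2961422  -50.74955408  76.32507855] [-179.94462542   -0.203627      1.69037337] [ 5.17414024  3.86654776 -1.74490922] [ 0.80693819 -1.12815631  0.38822724]
```

Locked at about 94°. Release and lift.

>>> carry_out:
  increments: [0,0,-0.002,0,0,0,-0.4,0,0,-0.002,0,0,0,0,0,0,-0.002,0,0,0,0.3,0,0,-0.002,0,0,0,0.4,0,0,-0.05,0,0,0,0.4,0,0,-0.12,0,0,0,0.6,0,0,-0.22,0,0,0,1,0,0,-0.33,0,0,0,1,0,0,-0.33,0,0,0,1,0,0,-0.33,0,0,0,1]

```text
time: 32.05
tool_pos: [520.9, -51.6, 208.7]
tcp_rot: [180.0, -0.1, 1.6]
ft_force: [-0.4, -0.7, -0.4]
finger_gap: 85.2
grip_force: 0.0
```

```bash
python3 -c "
from h import *
look([521,-51],z=106,fn='w11.png',thrs=(35,))
c,im=snap('top','t6.png')
for b in dark_bars(im,c,89,(165,130,480,270)): print(b)
print(rel([395,-288,192],yaw=125),rel([395,-288,192],yaw=-55))
"
```

```text
32.05 [520.9 -51.6 208.7] [ 1.7999e+02 -6.0000e-02  1.6500e+00] [-11.  -4.  99.   0.  85.  77.]
35 (array([524. , -51.1]), array([54.3, 13.3]), 2.0, array([319., 192.]), 1086.0)
(array([481.5, 259.9]), array([51.6, 13.4]), -84.6, array([200., 214.]), 81.0)
(array([601.5, 220.3]), array([41.5, 22.6]), -69.5, array([216., 167.]), 52.0)
[-0.3292, 0.5822, 0.0377, -0.0003, 0.0001, -0.3426] [-0.3292, 0.5822, 0.0377, 0.0001, 0.0003, 0.1574]
```

>>> carry_out:
  increments: [-0.03,0.06,0,0,0,-0.029,1,-0.08,0.14,0,0,0,-0.058,1,-0.13,0.23,0,0,0,-0.087,1,-0.19,0.33,0.01,0,0,-0.116,1,-0.25,0.44,0.02,0,0,-0.145,1,-0.3,0.53,0.03,0,0,-0.174,1,-0.329,0.582,0.037,0,0,-0.203,1,-0.329,0.582,0.037,0,0,-0.232,1,-0.329,0.582,0.037,0,0,-0.261,1,-0.329,0.582,0.037,0,0,-0.29,1]

```text
time: 33.4
tool_pos: [395.0, -287.6, 191.6]
tcp_rot: [-179.9, -0.1, 106.4]
ft_force: [0.5, 0.4, -0.2]
finger_gap: 85.6
grip_force: 0.0
```

>>> carry_out:
  increments: [0,0,0,0,0,-0.025,1,0,0,0,0,0,-0.05,1,0,0,0,0,0,-0.052,1,0,0,0,0,0,-0.052,1,0,0,0,0,0,-0.052,1,0,0,0,0,0,-0.052,1,0,0,0,0,0,-0.052,1,0,0,0,0,0,-0.052,1,0,0,0,0,0,-0.052,1,0,0,0,0,0,-0.052,1]

```text
time: 34.65
tool_pos: [395.9, -288.1, 193.1]
tcp_rot: [180.0, 0.0, 124.8]
ft_force: [-0.4, 0.5, -0.5]
finger_gap: 85.4
grip_force: 0.0
```

```bash
python3 -c "
from h import *
look([395,-288],fn='w12.png')"
```

```text
34.65 [ 395.9 -288.1  193.1] [180.     0.   124.77] [-42.  -9. 105.   0.  83. -77.]
28 (array([ 393.9, -288.8]), array([55.1, 12.7]), -54.8, array([320., 197.]), 870.0)
35 (array([ 394.2, -288.6]), array([55.1, 13. ]), -55.7, array([320., 197.]), 1036.0)
45 (array([ 394. , -288.8]), array([56.8, 14.2]), -54.7, array([320., 197.]), 1136.5)
45 (array([ 374.2, -264.4]), array([41.4, 13.1]), 42.5, array([317., 157.]), 253.5)
```

View pics/w12.png

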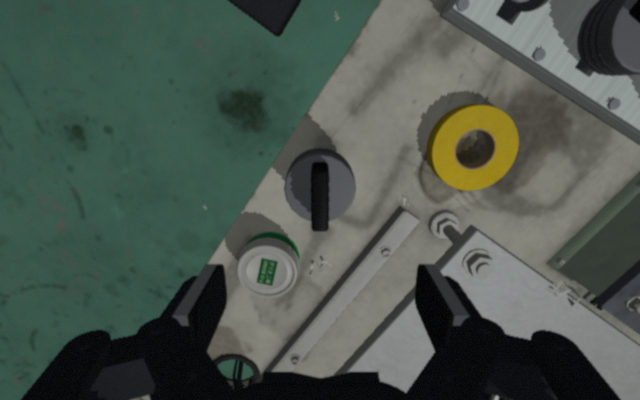

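C's bar is at (320,197), with the tin clear at (268,265). Grasp C.

>>> carry_out:
  increments: [-0.001,-0.005,0.1,0,0,0,1,-0.001,-0.005,0.2,0,0,0,1,-0.001,-0.005,0.3,0,0,0,1,-0.001,-0.005,0.333,0,0,0,1,-0.001,-0.005,0.333,0,0,0,1,-0.001,-0.005,0.333,0,0,0,1,-0.001,-0.005,0.333,0,0,0,-1,-0.001,-0.005,0.333,0,0,0,-1,-0.001,-0.005,0.333,0,0,0,-1,-0.001,-0.005,0.333,0,0,0,-1]

```text
time: 35.95
tool_pos: [394.5, -289.6, 60.0]
tcp_rot: [180.0, 0.0, 124.8]
ft_force: [-2.8, -2.3, 2.4]
finger_gap: 13.5
grip_force: 70.3
```

```bash
python3 -c "
from h import *
s=sense();print(s['time'],s['tool_pos'],s['tcp_rot'],s['ft_force'],s['wrist_torque'])
print(rel([437.2,-60,200],yaw=96))"
```

```text
35.95 [ 394.50375921 -289.56542084   60.02073354] [1.79997726e+02 9.26525871e-03 1.24770516e+02] [-2.83045805 -2.30025804  2.44465532] [-0.47802322  0.60447793  0.01944826]
[0.4105, 0.415, -0.35, 0.0, 0.0, 0.0799]
```

>>> carry_out:
  increments: [0,0,-0.1,0,0,0,-1,0,0,-0.22,0,0,0,-1,0,0,-0.34,0,0,0.01,-1,0.08,0.08,-0.35,0,0,0.03,-1,0.16,0.16,-0.35,0,0,0.05,-1,0.24,0.24,-0.35,0,0,0.07,-1,0.32,0.32,-0.35,0,0,0.08,-1,0.41,0.415,-0.35,0,0,0.08,-1,0.41,0.415,-0.35,0,0,0.08,-1,0.41,0.415,-0.35,0,0,0.08,-1]

```text
time: 37.2
tool_pos: [437.0, -60.2, 199.6]
tcp_rot: [-180.0, 0.0, 96.0]
ft_force: [-0.1, 0.3, -1.1]
finger_gap: 12.6
grip_force: 78.8
```

```bash
python3 -c "
from h import *
s=sense();print(s['time'],s['tool_pos'],s['tcp_rot'],s['ft_force'],s['wrist_torque'])
print(rel([437.2,-60,72],yaw=96))
c,i=snap('wrist','w13.png');g=i.max(2); print([int(x) for x in g[170:260:3,320]],[int(x) for x in g[240,245:400:5]])"
```

```text
37.2 [437.0428025  -60.16877945 199.57398853] [-1.79959017e+02  1.51991678e-02  9.60398842e+01] [-0.05050152  0.31909265 -1.12494916] [-0.00151795  0.05772419  0.020174  ]
[0.0005, 0.0007, 0.3189, -0.0001, 0.0, 0.0001]
[144, 143, 147, 141, 75, 91, 58, 45, 41, 39, 51, 51, 54, 97, 112, 99, 82, 46, 15, 8, 11, 12, 9, 6, 8, 13, 11, 9, 16, 14] [168, 168, 169, 167, 58, 68, 69, 68, 67, 68, 68, 67, 31, 9, 12, 10, 9, 9, 18, 113, 113, 113, 114, 113, 115, 116, 131, 99, 98, 94, 100]
```

>>> carry_out:
  increments: [0.004,0.001,0.12,0,0,0,-1,0.004,0.001,0.2,0,0,0,-1,0.004,0.001,0.25,0,0,0,-1,0.004,0.001,0.265,0,0,0,-1,0.004,0.001,0.275,0,0,0,-1,0.004,0.001,0.285,0,0,0,-1,0.004,0.001,0.295,0,0,0,-1,0.004,0.001,0.305,0,0,0,-1,0.004,0.001,0.315,0,0,0,-1,0.004,0.001,0.323,0,0,0,-1]

```text
time: 38.5
tool_pos: [438.8, -58.9, 71.9]
tcp_rot: [179.9, 0.1, 96.0]
ft_force: [-8.0, 2.7, 33.6]
finger_gap: 12.6
grip_force: 83.8
```

```bash
python3 -c "
from h import *
s=sense();print(s['time'],s['tool_pos'],s['tcp_rot'],s['ft_force'],s['wrist_torque'])"
```

```text
38.5 [438.76629856 -58.8523868   71.92605633] [1.79864798e+02 5.88215650e-02 9.59783386e+01] [-8.02904678  2.6542132  33.6089937 ] [ 0.39912924  2.18507944 -0.01555849]
```

>>> carry_out:
  increments: [0,-0.002,-0.001,0,0,0.0,-1,0,-0.002,-0.001,0,0,0.025,-1,0,-0.002,-0.001,0,0,0.05,-1,0,-0.002,-0.001,0,0,0.075,-1,0,-0.002,-0.001,0,0,0.1,-1,0,-0.002,-0.001,0,0,0.125,-1,0,-0.002,-0.001,0,0,0.15,-1,0,-0.002,-0.001,0,0,0.175,-1,0,-0.002,-0.001,0,0,0.2,-1,0,-0.002,-0.001,0,0,0.225,-1]

```text
time: 39.75
tool_pos: [437.9, -59.0, 72.2]
tcp_rot: [179.9, -0.1, 14.7]
ft_force: [-0.2, -1.4, 7.5]
finger_gap: 12.5
grip_force: 80.2
```

>>> carry_out:
  increments: [0,0,0.001,0,0,0.015,-1,0,0,0.001,0,0,0.03,-1,0,0,0.001,0,0,0.037,-1,0,0,0.001,0,0,0.037,-1,0,0,0,0,0,0.037,-1,0,0,-0.004,0,0,0.037,-1,0,0,-0.008,0,0,0.037,-1,0,0,-0.012,0,0,0.037,-1,0,0,-0.015,0,0,0.037,-1,0,0,-0.015,0,0,0.037,-1]

```text
time: 41.0
tool_pos: [437.7, -58.8, 76.9]
tcp_rot: [180.0, -0.1, 1.7]
ft_force: [8.1, -2.7, -6.6]
finger_gap: 12.7
grip_force: 79.0
```

```bash
python3 -c "
from h import *
s=sense();print(s['time'],s['tool_pos'],s['tcp_rot'],s['ft_force'],s['wrist_torque'])"
```

```text
41.0 [437.69267046 -58.82188598  76.92041837] [ 1.79961097e+02 -1.36375481e-01  1.66369242e+00] [ 8.09691555 -2.74926006 -6.63917737] [-0.53558103 -1.67164543  0.36494423]
```

Locked against the plate: the tool feels it pulling down. Release and lift, then check all the wells.

>>> carry_out:
  increments: [0,0,0.001,0,0,0,-0.4,0,0,0,0,0,0,0,0,0,0,0,0,0,0.3,0,0,-0.002,0,0,0,0.4,0,0,-0.05,0,0,0,0.4,0,0,-0.12,0,0,0,0.6,0,0,-0.22,0,0,0,1,0,0,-0.36,0,0,0,1,0,0,-0.4,0,0,0,1,0,0,-0.4,0,0,0,1]

```text
time: 42.25
tool_pos: [437.5, -58.8, 238.2]
tcp_rot: [180.0, -0.1, 1.6]
ft_force: [-0.0, 0.5, -1.0]
finger_gap: 85.5
grip_force: 0.0
```

```bash
python3 -c "
from h import *
s=sense();c,im=snap('wrist','w14.png');print(s['time'],s['tool_pos'],s['ft_force'],s['joint_pos'])
for b in dark_bars(im,c,106,thr=35):
  if b[4]>200: print(b)
print(rel([560,215,290],yaw=6))"
```

```text
42.25 [437.45446719 -58.79481205 238.17939612] [-0.0060809   0.51042821 -1.0260026 ] [-1.43163032e+01 -1.82282263e+01  1.08652859e+02  3.88313850e-04
  8.94284779e+01  7.40337917e+01]
(array([278.4, -65.7]), array([650.8, 164.5]), -88.4, array([304., 358.]), 29527.5)
(array([370.5, -84.3]), array([48.8, 10. ]), 3.3, array([345., 256.]), 311.0)
(array([437. , -60.9]), array([54.7, 13. ]), 2.1, array([322., 187.]), 859.0)
(array([476.8, 185.7]), array([43.2, 17.5]), -39.7, array([ 21., 128.]), 616.0)
(array([519.4, -51.4]), array([50.2, 13.3]), 1.7, array([313.,  85.]), 1064.5)
[0.328, -0.6748, -0.134, -0.0, 0.0001, -0.0121]
```

View pics/w14.png

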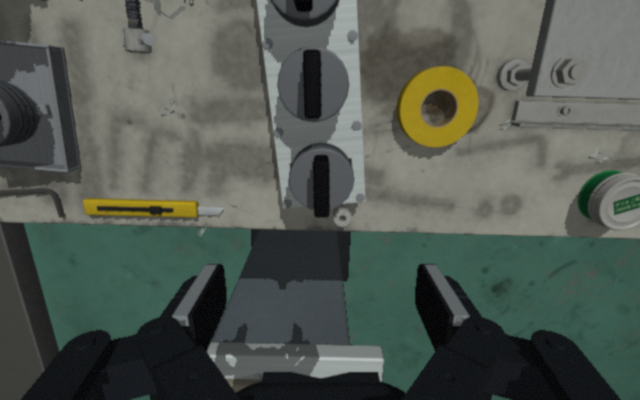

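The wrist view shows all bars along the block, at (322,187) and (313,85), with the third at the top edge. I'll go to the bottle with the fingers shut.

>>> carry_out:
  increments: [0.03,-0.05,-0.08,0,0,0,0,0.08,-0.12,-0.134,0,0,0,-0.5,0.14,-0.22,-0.134,0,0,0,-1,0.2,-0.32,-0.134,0,0,0,-1,0.26,-0.42,-0.134,0,0,0,-1,0.33,-0.52,-0.134,0,0,0,-1,0.4,-0.62,-0.134,0,0,0,-1,0.467,-0.733,-0.134,0,0,0,-1,0.467,-0.733,-0.134,0,0,0,-1,0.467,-0.733,-0.134,0,0,0,-1]
  force: 40

```text
time: 43.55
tool_pos: [614.1, 239.5, 287.9]
tcp_rot: [179.9, 0.2, 1.7]
ft_force: [-0.1, 0.3, -0.4]
finger_gap: -0.4
grip_force: 0.0
```

```bash
python3 -c "
from h import *
s=sense();c,im=snap('wrist','w15.png');print(s['time'],s['tool_pos'],s['tcp_rot'],s['finger_gap'])
print(proj(c,[[646,243,132]]))"
```

```text
43.55 [614.11039976 239.48603465 287.86148975] [179.91515681   0.23352571   1.67351599] -0.37006597342676234
[[316.02657346 144.05417642]]
```

View pics/w15.png

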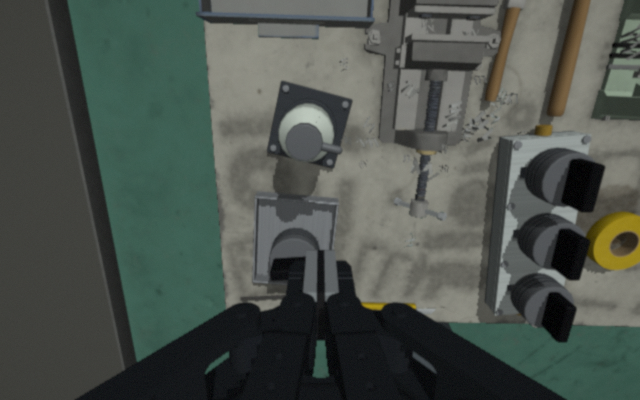

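The cap is a grey disc centred near (302,140), with its nozzle pointing right.

```bash
python3 -c "
from h import *
im=cv2.imread('pics/w15.png')[...,::-1];c=viewer.get_calibration('wrist')
print([int(x) for x in im.max(2)[140,270:345:3]],[int(x) for x in im.max(2)[105:175:3,300]])
p=cast(c,[[302,140]],132)[0];print(p,cast(c,[[302,123],[302,157],[285,140],[319,140]],132))
print(rel([*p,150],yaw=1.7))"
```

```text
[57, 54, 54, 91, 124, 100, 91, 91, 90, 90, 90, 90, 91, 91, 92, 90, 91, 86, 145, 147, 147, 74, 54, 57, 94] [119, 177, 192, 192, 193, 190, 109, 95, 93, 91, 92, 91, 91, 90, 89, 88, 88, 87, 79, 80, 80, 79, 79, 79]
[649.51669586 255.24294945] [[664.43120114 255.40485777]
 [634.10089319 255.07559915]
 [649.08224504 270.45130641]
 [649.95120157 240.03267131]]
[0.09, -0.0384, 0.3473, 0.0002, 0.0004, -0.0002]
```

>>> carry_out:
  increments: [0.04,-0.018,0,0,0,0,-1,0.09,-0.037,0.05,0,0,0,-1,0.09,-0.037,0.15,0,0,0,-1,0.09,-0.037,0.26,0,0,0,-1,0.09,-0.037,0.34,0,0,0,-1,0.09,-0.037,0.352,0,0,0,-1,0.09,-0.037,0.352,0,0,0,-1,0.09,-0.037,0.352,0,0,0,-1,0.09,-0.037,0.352,0,0,0,-1,0.09,-0.037,0.352,0,0,0,-1]

```text
time: 44.85
tool_pos: [651.0, 255.9, 150.9]
tcp_rot: [-180.0, -0.1, 1.7]
ft_force: [-0.4, -0.1, -0.1]
finger_gap: -0.1
grip_force: 0.0
```

```bash
python3 -c "
from h import *
s=sense();c,im=snap('wrist','w16.png');print(s['time'],s['tool_pos'],s['ft_force'])
cv2.imwrite('pics/w16c.png',im[100:340,170:470,::-1])"
```

```text
44.85 [651.00601076 255.87365685 150.877051  ] [-0.38589702 -0.08764339 -0.12410463]
```

View pics/w16c.png

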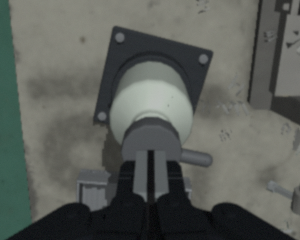

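The fingertips are over the cap at crop (150,150). Press and let go.

>>> carry_out:
  increments: [-0.003,0.003,0.03,0,0,0,-1,-0.003,0.003,0.045,0,0,0,-1,-0.003,0.003,0.055,0,0,0,-1,-0.003,0.003,0.065,0,0,0,-1,-0.003,0.003,0.075,0,0,0,-1,-0.003,0.003,0.082,0,0,0,-1,-0.003,0.003,0.084,0,0,0,-1,-0.003,0.003,0.084,0,0,0,-1,-0.003,0.003,0.084,0,0,0,-1,-0.003,0.003,0.084,0,0,0,-1]

```text
time: 46.15
tool_pos: [649.3, 254.4, 119.9]
tcp_rot: [180.0, -0.0, 1.7]
ft_force: [-13.8, -4.8, 22.1]
finger_gap: 0.2
grip_force: 11.3
```

>>> carry_out:
  increments: [0,0,-0.02,0,0,0,-1,0,0,-0.05,0,0,0,-1,0,0,-0.1,0,0,0,-1,0,0,-0.2,0,0,0,-1,0,0,-0.3,0,0,0,-1,0,0,-0.4,0,0,0,-1,0,0,-0.4,0,0,0,-1,0,0,-0.4,0,0,0,-1,0,0,-0.4,0,0,0,-1,0,0,-0.4,0,0,0,-1]

```text
time: 47.4
tool_pos: [648.8, 254.3, 274.7]
tcp_rot: [180.0, 0.1, 1.6]
ft_force: [0.2, 0.5, 0.1]
finger_gap: -0.1
grip_force: 0.0
```

```bash
python3 -c "
from h import *
s=sense();print(s['time'],s['tool_pos'],s['ft_force'])
c,im=snap('top','t7.png');_,i2=snap('scene','s7.png')
cv2.imwrite('pics/f.png',np.hstack([cv2.resize(im[130:270,165:485,::-1],(800,350)) ]))"
```

```text
47.4 [648.83447414 254.26803849 274.69318967] [0.21960021 0.49795459 0.12250335]
```

View pics/s7.png

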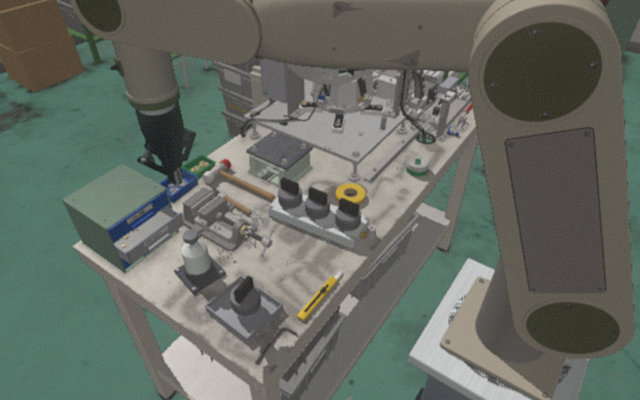

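The scene shows three cartridges locked, at (290,190), (317,200) and (348,210). The spent one stands upright in the tray at (247,293), and the cap is back up at (192,237).

```bash
python3 -c "
from bench import order
print(order.hand_in())"
```

```text
the job is handed in; nothing more can be done
None
```

I stood the spent cartridge in the tray, locked all three new ones in their wells, primed the block with one full cap press, and handed the job in at about 47 s; the hand-in gave no verdict.

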